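Put the mixed pile out on the display table

TASK

Someone has left a mixed pile of stock on the display table: take it apart and put every piece with its own kind. Lay the pink carton, the ink pad and the sleeve box each squarely on top of the one like it that is already out, leaving that one where it lies; draw back the clear cover of the wooden tape case, lay the tape roll flat in the free space beside the roll inside, and slide the cover fully shut again. Do not knock over or shift the stamp that stands nearby.

Things in the scene. Friction and masses are not known exactly. Their poses are not given: they have to be found in the camera images.
- tape: roll of paper tape lying flat, the top piece of the pile; 51 mm diameter, 18 mm high, white top, patterned side, solid; 22 g. Origin: centre of the underside; z up
- ink_pad: closed black ink pad, second in the pile from the top, lies on the pink carton with the tape roll on it; 66 (x) x 76 (y) x 20 mm. Origin: centre of the underside; x along the short side (grip across x), z up
- pink_carton: flat pink carton, third in the pile from the top, lies crosswise on the sleeve box; 68 (x) x 100 (y) x 18 mm. Origin: centre of the underside; x along the short side (grip across x), z up
- sleeve_box: flat sleeve box with a printed landscape, the bottom piece of the pile, on the table; 70 (x) x 105 (y) x 25 mm. Origin: centre of the underside; x along the short side (grip across x), z up. Nothing moves on it
- ink_stock: the closed black ink pad that is already out, alone and loose on the table; same size and axes as ink_pad. The ink pad goes on top of it, long sides parallel (either way round)
- pink_stock: the pink carton that is already out, alone and loose on the table; same size and axes as pink_carton. The pink carton goes on top of it, long sides parallel (either way round)
- sleeve_stock: the printed sleeve box that is already out, alone and loose on the table; same size and axes as sleeve_box. The sleeve box goes on top of it, long sides parallel (either way round)
- case: low light-wood tape case, fixed, 132 (x) x 126 (y) x 32 mm, walls 6 mm, floor top 5 mm above the table. Origin: centre of its underside; -x end is the low front (24 mm), over which the cover is drawn. A roll like the tape (fixed) lies in front, at x = -33 mm, top at 24 mm. Free space: x -8 to +60, y -57 to +57 mm, middle x = +26, y = 0; open fingers fit beside the tape along y
- cover (a joint): clear plate sliding in grooves on top of the case: 0 = shut, 0.066 m = fully drawn towards the case's -x (only then is the free space fully clear); stays where left, slides with 1.2 N. Its top is 28 mm above the table; a brass knob, 16 mm diameter, rises from it to 48 mm above the table (full width in the top 9 mm), centred at x = -23 mm minus the joint value, y = 0 in the case's frame
- stamp: black pocket stamp standing upright, loose, 23 x 23 x 68 mm, a bystander; leave it standing where it is. Origin: centre of its underside; z up. Fixed around it: sticker racks 130 mm tall in the middle of the table, a file box 140 mm tall at the right, a cup of pens 180 mm tall behind (x from 0.69 m, y -0.17 to -0.05 m); keep clear, carry things across 160 mm up

How it is judged:
By the outcome, as a careful person would: the job done as asked, in the order asked, and still so for the second after the job is handed in, with the robot touching nothing.
It also fails if it takes over 141 s, if anything falls off the work surface, if the arm or the gripper's body presses on something with over 40 N, if the wrist force passes 120 N, or if a joint passes its speed limit or range.

ROBOT

A 6-joint arm with a two-finger parallel gripper is mounted at the origin on a cart in front of the work surface, level with it; the furniture and walls round the work are solid. World frame = base frame: x ahead of the robot, y to its left, z up, the work surface at z = 0. Lengths are in m, angles in rad, forces in N, time in s.
With the tool pointing down it reaches from about 0.275 to 0.975 m from the base axis. Payload 8.4 kg.
Tool frame: the origin (TCP) lies between the finger pads; the fingertips stand 17 mm ahead of it and the grasp point (between the pads) lies 2 mm behind it; y points along the fingers, x is the direction in which the jaws open and shut, and the axes are right-handed (so a half turn about y gives the same grasp; the last joint's range is limited). The gripper opens to 92 mm and grips with 3 to 60 N. Pads are 20 mm wide; open, the fingers measure 128 mm over their backs; the gripper's body (75 mm by 189 mm) begins 69 mm behind the grasp point.
Start: joints at [-1.156, 0.353, 1.633, -0, 1.155, -0.002], TCP at [0.253, -0.571, 0.232] pointing down, gripper open.
Joint ranges: [-2.63, 2.63], [-0.92, 2.1], [0.06, 2.66], [-1.3, 4.44], [0, 2.69], [-3.02, 3.02]. Speed limits (rad/s): [2.22, 2.22, 2.79, 3.14, 3.14, 3.14].

INTERFACE

Orientations are given as a unit quaternion [x, y, z, w].
In Python, from cell import * gives the robot as it stands. The module is installed in compiled form; this text tells all that it offers.
- The arm moves only by the tool play_rows, never from a script. Its argument "series" is text: rows parted by semicolons, each of 6 numbers parted by spaces: the shift along the tool's x, y, z in m, then the turn, a rotation vector about the tool's x, y, z in degrees. In form: tx ty tz ax ay az; .... A call has exactly 10 rows; each row is the pose to reach, as a shift and turn from the pose commanded when the call began, along the tool's axes at that moment; what a row does not reach only later rows make up. A row lasts 1/12 s, in which the tool goes at most 41.7 mm and 7.16 degrees, less where a joint would pass 70% of its speed; a pose out of reach is approached as far as the arm can. A call with a gripper value outside its range is refused whole. "gripper" is the closure, from 0 (fully open) to 1 (shut), set as the call begins (left out, the last holds). The fingers move at their own pace and stop on an object; "force" is the grip in N (left out, the last holds). Time passes only in rows, so rows that repeat a pose let the fingers close, or fill a call up. It gives the time, the measured TCP pose, the force and the opening at its end, in the units of the state.
- get_state(): the state, without advancing time (a new reading comes with each control period).
- get_image(name): name is "scene" or "top" or "wrist"; returns a dict with "frame" (480x640x3 uint8, blue, green, red), "depth" (480x640 float32, m along the optical axis (not along the pixel's ray), 0 where there is no reading), "vfov" (degrees; the focal length in pixels is half the picture's height over the tangent of half this angle, whatever the lens; pixels are square), "cx", "cy" (the principal point, pixels), "R" (3x3) and "t" (3): a world point X has camera coordinates R X + t. Camera axes: x right, y down, z forward; pixel columns grow to the right and rows downward; lengths in m; the calibration is good to about 2 mm. The wrist camera is an equidistant fisheye: a pixel r from the principal point sees the ray r / f radians off the axis. A picture is of the moment at which its call begins.
- sign_off(): hands the job in, once; it reports no verdict.
The state is a dict: "t": time; "joints": joint angles; "joint_vel": joint speeds; "effort": joint torques, N m; "tool_pos": TCP position; "orientation": TCP orientation; "ft_force": force on the tool from outside, world axes, zero at the start; "ft_torque": the same for the moment, N m; "grip_width": finger opening in m.
Only numpy, scipy, OpenCV 4.12 (cv2) and the standard library are available. Lean on these libraries where they do the work, as an engineer would, in place of code of your own. Each camera call takes 0.05 s, during which the arm holds its last target.

## Working session

There is one attempt and no reset: what is moved stays moved. The work goes in short steps, Python scripts to look and compute and a tool call to move; the robot and the scene stay as the last step left them, time stands still between calls to the robot, and variables do not carry over. Pictures are saved under pics/ and viewed, and the job is handed in when it is done.

Besides the shell and the picture viewer there is one more tool, called after "Call:" as name(argument=value, ...), one argument or row to a line, values as JSON. play_rows: Moves the arm, as the interface text tells. Its arguments: {"type":"object","properties":{"series":{"type":"string"},"gripper":{"type":"number"},"force":{"type":"number"}},"required":["series"]}

```bash
mkdir -p pics
cat > h.py <<'E'
from cell import *
import numpy as np, cv2
def grab(n,save=None):
    d=get_image(n)
    if save: cv2.imwrite('pics/'+save,d['frame'])
    np.savez('/tmp/%s.npz'%n,**{k:np.array(v) for k,v in d.items()})
    return d
def load(n):
    z=np.load('/tmp/%s.npz'%n); return {k:z[k] for k in z.files}
def f_of(d): return 240/np.tan(np.radians(float(d['vfov']))/2)
def onplane(d,u,v,z,fish=False):
    u=np.atleast_1d(u).astype(float);v=np.atleast_1d(v).astype(float)
    f=f_of(d);x=(u-d['cx'])/f;y=(v-d['cy'])/f
    if fish:
        r=np.hypot(x,y)+1e-12; ray=np.stack([x/r*np.sin(r),y/r*np.sin(r),np.cos(r)])
    else: ray=np.stack([x,y,np.ones_like(x)])
    R=np.array(d['R']);t=np.array(d['t']); C=-R.T@t; w=R.T@ray
    s=(z-C[2])/w[2]; return (C[:,None]+w*s).T
def cloud(d):
    f=f_of(d);D=d['depth'];v,u=np.mgrid[:480,:640]
    P=np.stack([(u-d['cx'])/f*D,(v-d['cy'])/f*D,D],-1)
    W=(P-np.array(d['t']))@np.array(d['R']); W[D==0]=np.nan; return W
E
python3 - <<'E'
from h import *
for n in ['scene','top','wrist']:
    d=grab(n,n+'0.png'); print(n,d['vfov'],d['cx'],d['cy'],-np.array(d['R']).T@np.array(d['t']))
print(get_state())
E
```

```text
scene 57.905153771129484 319.6657102280221 241.32371811647934 [0.06474957 0.59995453 0.61251802]
top 50.44845381479447 320.5289022111089 245.5669011444446 [0.30708662 0.08835751 0.94035572]
wrist 65.70646984690485 320.47559939073915 241.11062566217691 [ 0.32132266 -0.54055502  0.38375579]
{'t': 0.15, 'joints': array([-1.15639626e+00,  3.53499128e-01,  1.63396294e+00, -4.61797853e-06,
        1.15521052e+00, -2.42212632e-03]), 'joint_vel': array([ 0.00240297, -0.00227069, -0.00316063, -0.0004107 , -0.00083327,
        0.00014772]), 'effort': array([-8.33695140e-04, -5.94205749e+01, -3.34469140e+01,  6.96931221e-02,
        2.04413681e-02, -7.32790136e-05]), 'tool_pos': array([ 0.25287337, -0.57115695,  0.23103001]), 'orientation': array([-0.59242574,  0.38604734, -0.38540671,  0.59284135]), 'ft_force': array([0.3632843 , 0.61830118, 0.15968446]), 'ft_torque': array([ 0.00810584, -0.03877176, -0.05117186]), 'grip_width': 0.0915833953222262}
```

View pics/scene0.png

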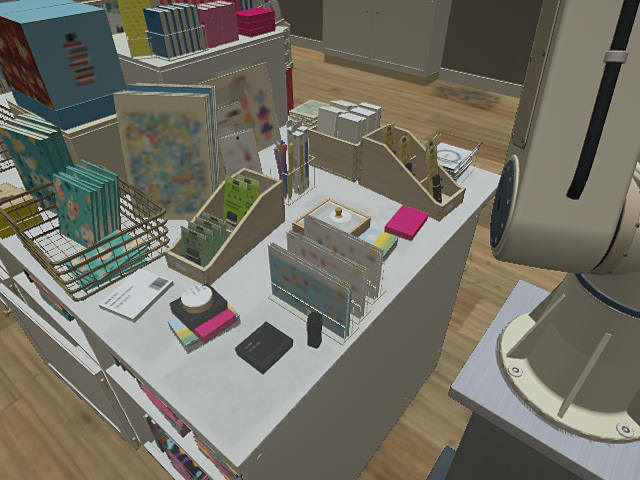

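View pics/top0.png

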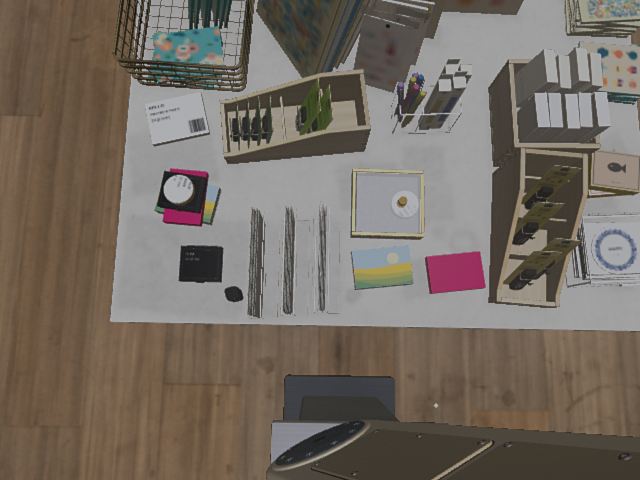

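View pics/wrist0.png

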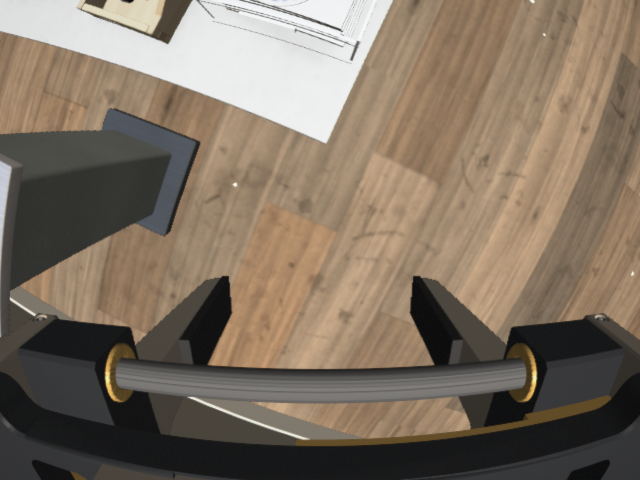

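Run:
```python
from h import *
from scipy.spatial.transform import Rotation as R
s=get_state();print(R.from_quat(s['orientation']).as_matrix().round(3))
```

```text
[[ 0.405 -0.     0.914]
 [-0.914  0.001  0.405]
 [-0.001 -1.    -0.   ]]
```

The three views show everything. The pile is at top px (184,195), with ink_stock at (201,263), the stamp at (234,294) and the racks at x 250–340. The case is at (388,203) with its knob to the right at (402,202), so the cover draws toward world -y. Sleeve_stock is at (382,268) and pink_stock at (456,272).

Run:
```python
from h import *
d=load('top');print(np.array(d['R']).round(3))
W=cloud(d)
for (u,v) in [(184,190),(200,265),(234,294),(256,212),(288,212),(322,212),(388,240),(388,175),(402,202),(382,268),(456,272),(352,100),(425,110)]:
    print((u,v),W[v,u].round(3))
im=cv2.resize(d['frame'][150:310,130:350],None,fx=3.6,fy=3.6,interpolation=cv2.INTER_CUBIC);cv2.imwrite('pics/c1.png',im)
im=cv2.resize(d['frame'][150:310,330:510],None,fx=3.7,fy=3.7,interpolation=cv2.INTER_CUBIC);cv2.imwrite('pics/c2.png',im)
```

```text
[[ 0.018 -1.     0.015]
 [-0.985 -0.02  -0.168]
 [ 0.169 -0.012 -0.986]]
(184, 190) [0.548 0.318 0.08 ]
(200, 265) [0.424 0.296 0.02 ]
(234, 294) [0.37  0.224 0.069]
(256, 212) [0.502 0.187 0.116]
(288, 212) [0.503 0.134 0.117]
(322, 212) [0.503 0.077 0.124]
(388, 240) [ 0.481 -0.049  0.001]
(388, 175) [ 0.599 -0.046  0.029]
(402, 202) [ 0.542 -0.067  0.052]
(382, 268) [ 0.425 -0.034  0.025]
(456, 272) [ 0.422 -0.172  0.014]
(352, 100) [0.757 0.021 0.006]
(425, 110) [ 0.711 -0.108  0.069]
```

View pics/c1.png

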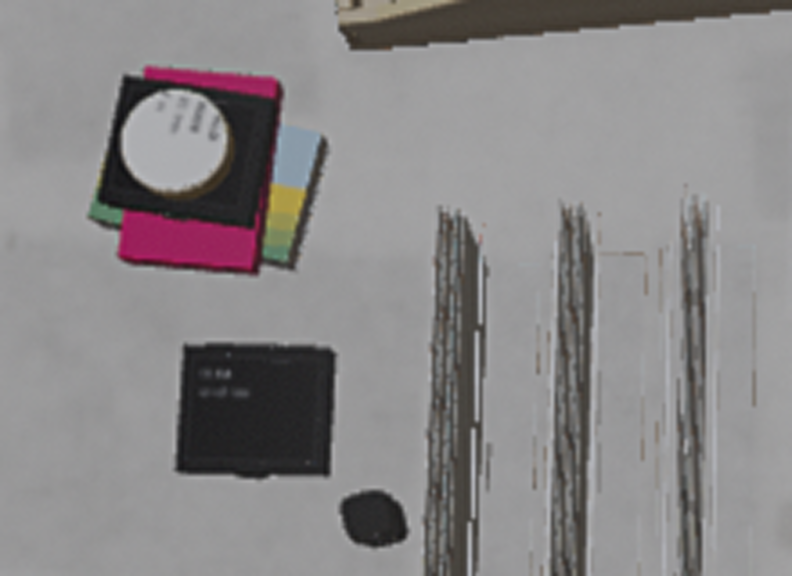

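View pics/c2.png

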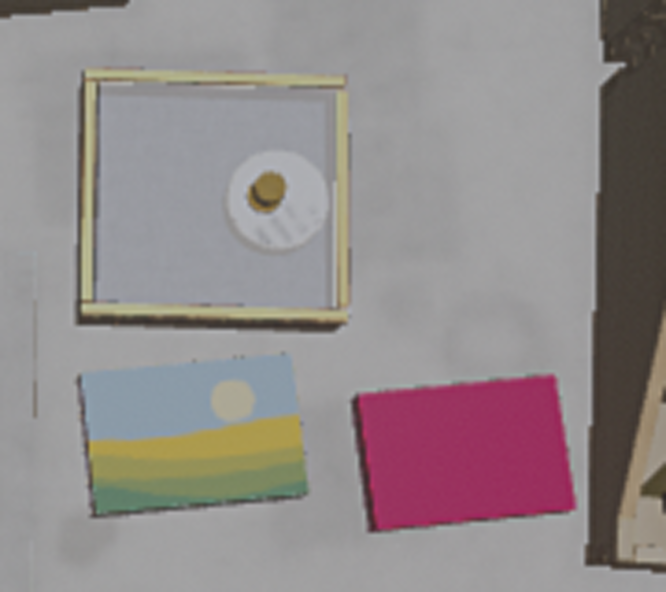

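```bash
cat >> h.py <<'E'
def rect(d,mask,z,fish=False):
    """minAreaRect in world xy of largest contour of mask; returns centre, short dim, long dim, angle (deg) of short axis from world x"""
    cs,_=cv2.findContours(mask.astype(np.uint8),cv2.RETR_EXTERNAL,cv2.CHAIN_APPROX_NONE)
    c=max(cs,key=cv2.contourArea)[:,0,:]
    P=onplane(d,c[:,0],c[:,1],z,fish)[:,:2]
    (cx,cy),(w,h),a=cv2.minAreaRect((P*1000).astype(np.float32))
    if w>h: a+=90
    a=(a+90)%180-90
    return np.round([cx,cy,min(w,h),max(w,h),a],1),c
def box(m,u0,v0,u1,v1):
    o=np.zeros_like(m);o[v0:v1,u0:u1]=m[v0:v1,u0:u1];return o
E
python3 - <<'E'
from h import *
d=load('top');hsv=cv2.cvtColor(d['frame'],cv2.COLOR_BGR2HSV);H,S,V=[hsv[...,i].astype(int) for i in range(3)]
pink=((H>155)&(S>150)&(V>100)).astype(np.uint8)
dark=(V<62).astype(np.uint8)
print('pinkstock',rect(d,box(pink,420,240,495,300),.018)[0])
print('pinkpile(partial)',rect(d,box(pink,150,160,225,230),.043)[0])
print('inkstock',rect(d,box(dark,170,235,228,290),.020)[0])
print('inkpile',rect(d,box(dark,150,165,210,215),.063)[0])
print('stamp',rect(d,box(dark,220,280,248,305),.068)[0])
sl=((S>45)&((H<130))).astype(np.uint8)
print('sleevestock',rect(d,box(sl,345,240,418,295),.025)[0])
m=cv2.morphologyEx(box(((V>200)&(S<30)).astype(np.uint8),155,165,205,210),cv2.MORPH_CLOSE,np.ones((5,5)))
print('tape',rect(d,m,.081)[0])
kn=((H<30)&(S>110)).astype(np.uint8);kn=cv2.morphologyEx(box(kn,392,190,415,215),cv2.MORPH_CLOSE,np.ones((3,3)))
print('knob',rect(d,kn,.048)[0])
W=cloud(d)
# case top corners, crop scale 3.7 offset(330,150)
for (a,b) in [(84,70),(347,76),(349,320),(79,305)]:
    print('case corner',onplane(d,330+a/3.7,150+b/3.7,.032)[0].round(4))
# racks extents
m=(W[...,2]>.05)&(W[...,0]<.75)&(W[...,0]>.3)
for y0,y1 in [(.05,.21),(-.45,-.2)]:
    q=W[m&(W[...,1]>y0)&(W[...,1]<y1)];print(y0,np.nanmin(q,0).round(3),np.nanmax(q,0).round(3))
E
```

```text
pinkstock [ 421.3 -169.8   66.2   98.4    6.9]
pinkpile(partial) [508.8 327.8  26.   67.4  -0.7]
inkstock [4.267e+02 2.945e+02 6.650e+01 7.580e+01 1.000e-01]
inkpile [548.5 324.5  67.   79.9  -7.5]
stamp [369.9 225.1  25.9  26.2  16.7]
sleevestock [412.5 -35.8  38.7 105.9   6.4]Traceback (most recent call last):
  File "<stdin>", line 13, in <module>
  File "h.py", line 26, in rect
    c=max(cs,key=cv2.contourArea)[:,0,:]
      ~~~^^^^^^^^^^^^^^^^^^^^^^^^
ValueError: max() iterable argument is empty
```

```bash
cat >> h.py <<'E'
from scipy.spatial.transform import Rotation as Ro
def yawR(deg):
    a=np.radians(deg);x=np.array([np.cos(a),np.sin(a),0]);y=np.array([0,0,-1.]);return np.stack([x,y,np.cross(x,y)],1)
def go(x,y,z,jaw):
    """print the shift/turn to the target; jaw = direction (deg) of tool x from world x"""
    s=get_state();R0=Ro.from_quat(s['orientation']).as_matrix()
    t=R0.T@(np.array([x,y,z])-s['tool_pos'])*1000
    r=Ro.from_matrix(R0.T@yawR(jaw)).as_rotvec(degrees=True)
    print('shift mm',t.round(1),'turn',r.round(2),'| at',(s['tool_pos']*1000).round(1),'w',round(s['grip_width']*1000,1),'F',s['ft_force'].round(1),'t',round(s['t'],2))
E
python3 - <<'E'
from h import *
d=load('top')
for (a,b) in [(84,70),(347,76),(349,320),(79,305)]:
    print('case corner',onplane(d,330+a/3.7,150+b/3.7,.032)[0].round(4))
P=onplane(d,330+np.array([80,290,307,93])/3.7,150+np.array([375,353,494,516])/3.7,.025);print(P.round(4),P.mean(0))
print('tape',onplane(d,130+175/3.6,150+141/3.6,.081))
print('knob',onplane(d,330+271/3.7,150+186/3.7,.048))
W=cloud(d);m=(W[...,2]>.03)
def ext(x0,x1,y0,y1):
    q=W[m&(W[...,1]>y0)&(W[...,1]<y1)&(W[...,0]>x0)&(W[...,0]<x1)];print(np.nanmin(q,0).round(3),np.nanmax(q,0).round(3))
ext(.3,.58,.06,.21);ext(.58,.75,.04,.29);ext(.3,.75,-.45,-.21);ext(.58,.85,.29,.45)
go(.54,-.1,.33,0)
E
```

```text
case corner [0.6083 0.0205 0.032 ]
case corner [ 0.6082 -0.1119  0.032 ]
case corner [ 0.4832 -0.1108  0.032 ]
case corner [0.488  0.0221 0.032 ]
[[ 0.4543  0.0209  0.025 ]
 [ 0.4674 -0.0829  0.025 ]
 [ 0.3977 -0.0904  0.025 ]
 [ 0.385   0.014   0.025 ]] [ 0.42610551 -0.03459796  0.025     ]
tape [[0.54856732 0.32660455 0.081     ]]
knob [[ 0.5460437  -0.07018901  0.048     ]]
[0.331 0.064 0.03 ] [0.52  0.2   0.133]
[0.58 0.04 0.03] [0.75  0.29  0.142]
[ 0.36 -0.45  0.03] [ 0.75  -0.232  0.17 ]
[0.58 0.29 0.03] [0.85  0.45  0.114]
shift mm [-314.7  -98.6  453.3] turn [-4.000e-02 -6.612e+01 -5.000e-02] | at [ 252.9 -571.2  231. ] w 91.6 F [0.4 0.6 0.2] t 0.15
```

Call:
play_rows(
  series="-0.02 -0.02 0.03 0 -5 0; -0.045 -0.04 0.065 0 -11 0; -0.07 -0.06 0.1 0 -17 0; -0.095 -0.08 0.135 0 -23 0; -0.12 -0.098 0.17 0 -29 0; -0.145 -0.098 0.205 0 -35 0; -0.17 -0.098 0.24 0 -41 0; -0.19 -0.098 0.27 0 -46 0; -0.21 -0.098 0.3 0 -51 0; -0.225 -0.098 0.325 0 -55 0",
  gripper=0,
  force=30,
)

```text
t: 0.98
tool_pos: [0.4595, -0.2322, 0.3298]
orientation: [0.704, -0.067, 0.067, -0.704]
ft_force: [0.8, -0.8, -0.0]
grip_width: 0.092
```

Run:
```python
from h import *
go(.54,-.12,.32,0)
```

```text
shift mm [ 57.9   9.8 125.3] turn [ 1.000e-02 -1.087e+01  2.000e-02] | at [ 459.5 -232.2  329.8] w 92.0 F [ 0.8 -0.8 -0. ] t 0.98
```

Call:
play_rows(
  series="0.012 0.002 0.03 0 -3 0; 0.026 0.004 0.06 0 -6 0; 0.04 0.007 0.09 0 -9 0; 0.05 0.009 0.11 0 -10.5 0; 0.056 0.01 0.122 0 -10.9 0; 0.058 0.01 0.125 0 -10.9 0; 0.058 0.01 0.125 0 -10.9 0; 0.058 0.01 0.125 0 -10.9 0; 0.058 0.01 0.125 0 -10.9 0; 0.058 0.01 0.125 0 -10.9 0",
)

```text
t: 1.82
tool_pos: [0.5396, -0.1238, 0.3197]
orientation: [0.707, -0.002, 0.002, -0.707]
ft_force: [0.9, -0.6, 0.0]
grip_width: 0.0916
```

Run:
```python
from h import *
grab('wrist','w1.png')
go(.5465,-.069,.06,0)
```

```text
shift mm [  6.5 259.8  54.8] turn [ 0.01 -0.31  0.01] | at [ 539.6 -123.7  319.8] w 91.6 F [ 0.1 -0.5 -0. ] t 1.87
```

View pics/w1.png

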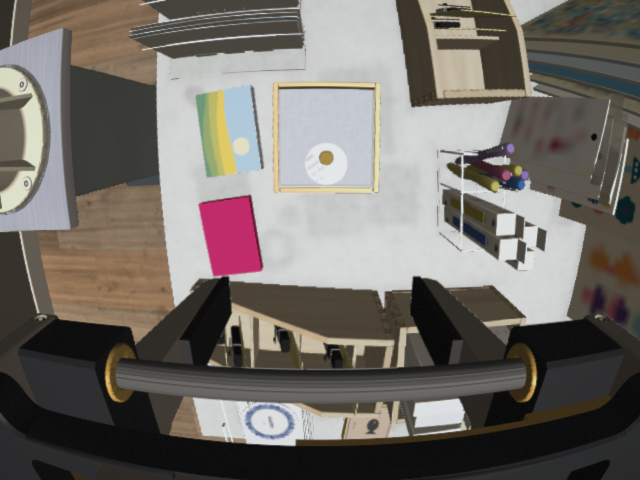

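The wrist view shows sleeve_stock at (229,131), pink_stock at (230,236) and the case at (327,138) with its knob at (326,158). I'll measure all of these from this view too.

Run:
```python
from h import *
d=load('wrist');hsv=cv2.cvtColor(d['frame'],cv2.COLOR_BGR2HSV);H,S,V=[hsv[...,i].astype(int) for i in range(3)]
pink=((H>155)&(S>150)&(V>100)).astype(np.uint8)
print('pinkstock',rect(d,box(pink,190,185,275,285),.018,True)[0])
sl=cv2.morphologyEx(box((S>30).astype(np.uint8),190,75,268,185),cv2.MORPH_CLOSE,np.ones((5,5)))
print('sleevestock',rect(d,sl,.025,True)[0])
kn=box(((H<30)&(S>110)).astype(np.uint8),312,145,340,170)
print('knob',rect(d,kn,.048,True)[0])
cs=box(((H<35)&(S>50)).astype(np.uint8),272,78,384,198)
print('case',rect(d,cs,.032,True)[0])
im=cv2.resize(d['frame'][75:205,185:395],None,fx=3.8,fy=3.8,interpolation=cv2.INTER_CUBIC);cv2.imwrite('pics/c3.png',im)
```

```text
pinkstock [ 422.4 -168.6   68.7   99.3    6.9]
sleevestock [426.5 -34.1  70.1 105.7   6.4]
knob [ 5.454e+02 -6.750e+01  1.360e+01  1.370e+01 -2.000e-01]
case [ 5.457e+02 -4.340e+01  1.252e+02  1.309e+02 -4.000e-01]
```

View pics/c3.png

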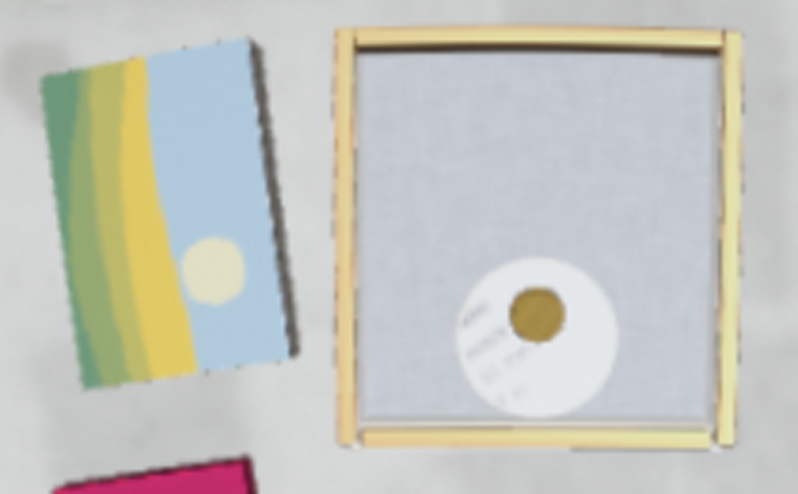

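Call:
play_rows(
  series="0.003 0.02 0.02 0 0 0; 0.006 0.045 0.04 0 0 0; 0.006 0.08 0.055 0 -0.3 0; 0.006 0.12 0.057 0 -0.3 0; 0.006 0.155 0.057 0 -0.3 0; 0.006 0.185 0.057 0 -0.3 0; 0.006 0.205 0.057 0 -0.3 0; 0.006 0.22 0.057 0 -0.3 0; 0.006 0.225 0.057 0 -0.3 0; 0.006 0.225 0.057 0 -0.3 0",
  gripper=0.6,
)

```text
t: 2.7
tool_pos: [0.5455, -0.0661, 0.0936]
orientation: [-0.707, 0.001, 0.001, 0.707]
ft_force: [0.3, -0.6, -0.5]
grip_width: 0.0367
```

Run:
```python
from h import *
go(.5455,-.067,.049,0)
```

```text
shift mm [ 0.1 44.6 -0.9] turn [-0.01  0.03 -0.12] | at [545.5 -66.1  93.6] w 36.7 F [ 0.3 -0.6 -0.5] t 2.7
```

Call:
play_rows(
  series="0 0.01 -0.001 0 0 0; 0 0.02 -0.001 0 0 0; 0 0.028 -0.001 0 0 0; 0 0.034 -0.001 0 0 0; 0 0.039 -0.001 0 0 0; 0 0.042 -0.001 0 0 0; 0 0.044 -0.001 0 0 0; 0 0.044 -0.001 0 0 0; 0 0.044 -0.001 0 0 0; 0 0.044 -0.001 0 0 0",
)

```text
t: 3.53
tool_pos: [0.5465, -0.0667, 0.0508]
orientation: [0.707, 0.001, -0.0, -0.707]
ft_force: [0.7, 0.4, 0.2]
grip_width: 0.037
```

Call:
play_rows(
  series="0 0 0 0 0 0; 0 0 0 0 0 0; 0 0 0 0 0 0; 0 0 0 0 0 0; 0 0 0 0 0 0; 0 0 0 0 0 0; 0 0 0 0 0 0; 0 0 0 0 0 0; 0 0 0 0 0 0; 0 0 0 0 0 0",
  gripper=1,
  force=15,
)

```text
t: 4.37
tool_pos: [0.5464, -0.0668, 0.0507]
orientation: [0.707, 0.001, -0.0, -0.707]
ft_force: [0.1, 0.5, 3.9]
grip_width: 0.0149
```

Call:
play_rows(
  series="0 0 -0.005 0 0 0; 0 0 -0.013 0 0 0; 0 0 -0.022 0 0 0; 0 0 -0.032 0 0 0; 0 0 -0.042 0 0 0; 0 0 -0.05 0 0 0; 0 0 -0.057 0 0 0; 0 0 -0.062 0 0 0; 0 0 -0.065 0 0 0; 0 0 -0.067 0 0 0",
)

```text
t: 5.2
tool_pos: [0.5458, -0.1325, 0.0504]
orientation: [-0.706, 0.001, -0.0, 0.709]
ft_force: [1.1, 21.5, 5.7]
grip_width: 0.0145
```

Call:
play_rows(
  series="0 0 0 0 0 0; 0 0 0 0 0 0; 0 0 0 0 0 0; 0 0 0 0 0 0; 0 0 0 0 0 0; 0 0 0 0 0 0; 0 0 0 0 0 0; 0 0 0 0 0 0; 0 0 0 0 0 0; 0 0 0 0 0 0",
  gripper=0.6,
)

```text
t: 6.03
tool_pos: [0.5465, -0.1337, 0.0506]
orientation: [0.707, 0.001, -0.001, -0.707]
ft_force: [0.1, 0.1, 1.1]
grip_width: 0.0366
```

Run:
```python
from h import *
d=grab('top','t2.png');cv2.imwrite('pics/t2c.png',cv2.resize(d['frame'][150:310,330:510],None,fx=3.7,fy=3.7))
go(.546,-.134,.27,0)
```

```text
shift mm [  -0.5 -219.4   -0.3] turn [0.   0.09 0.  ] | at [ 546.5 -133.7   50.6] w 37.0 F [-0.2  0.8 -0. ] t 6.08
```

View pics/t2.png

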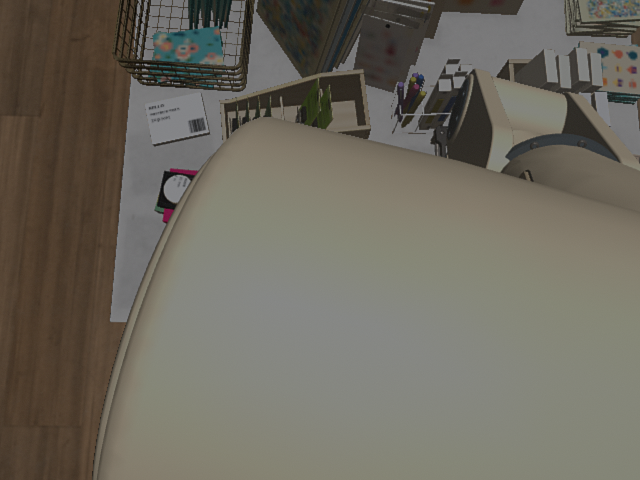

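The arm blocks the top view. The 21 N reaction suggests the cover reached its stop, so I'll lift and check with the wrist camera.

Call:
play_rows(
  series="0 -0.02 0 0 0 0; 0 -0.05 0 0 0 0; 0 -0.085 0 0 0 0; 0 -0.12 0 0 0 0; 0 -0.155 0 0 0 0; 0 -0.185 0 0 0 0; 0 -0.205 0.01 0 0 0; 0 -0.215 0.02 0 0 0; 0 -0.22 0.025 0 0 0; 0 -0.22 0.025 0 0 0",
  gripper=0,
)

```text
t: 6.92
tool_pos: [0.5465, -0.1077, 0.2708]
orientation: [-0.707, -0.001, 0.001, 0.707]
ft_force: [-0.5, -0.2, 0.2]
grip_width: 0.092
```

Run:
```python
from h import *
d=grab('wrist','w2.png');hsv=cv2.cvtColor(d['frame'],cv2.COLOR_BGR2HSV);H,S,V=[hsv[...,i].astype(int) for i in range(3)]
go(.54,.28,.30,0)
```

```text
shift mm [ -5.1 -30.2 388.1] turn [-0.01  0.15 -0.06] | at [ 546.  -108.1  269.7] w 92.2 F [ 0.7  0.  -0.9] t 6.97
```

View pics/w2.png

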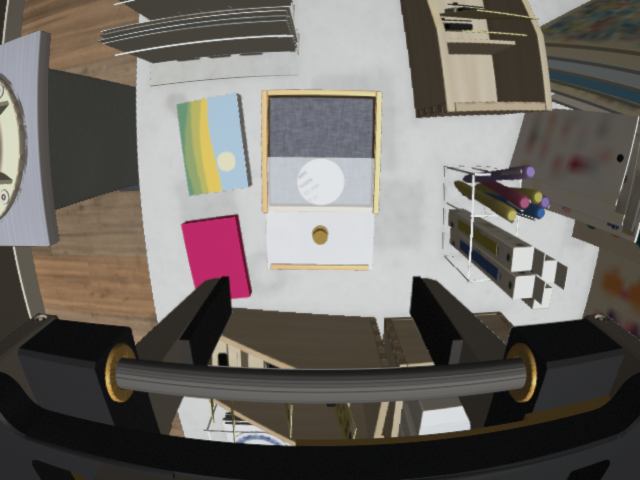

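The cover is fully drawn: the knob is at px (320,235) and the rear space is open. Next is the pile.

Call:
play_rows(
  series="0 -0.01 0.02 0 0 0; -0.002 -0.02 0.055 0 0 0; -0.003 -0.03 0.095 0 0 0; -0.004 -0.04 0.136 0 0 0; -0.005 -0.04 0.177 0 0 0; -0.006 -0.04 0.218 0 0 0; -0.007 -0.04 0.259 0 0 0; -0.008 -0.04 0.3 0 0 0; -0.009 -0.04 0.33 0 0 0; -0.01 -0.04 0.35 0 0 0",
)

```text
t: 7.8
tool_pos: [0.5349, 0.2439, 0.3082]
orientation: [0.707, 0.0, -0.002, -0.707]
ft_force: [0.0, 0.0, 0.8]
grip_width: 0.0922
```

Call:
play_rows(
  series="0 0 0 0 0 0; 0 0 0 0 0 0; 0 0 0 0 0 0; 0 0 0 0 0 0; 0 0 0 0 0 0; 0 0 0 0 0 0; 0 0 0 0 0 0; 0 0 0 0 0 0; 0 0 0 0 0 0; 0 0 0 0 0 0",
)

```text
t: 8.63
tool_pos: [0.5359, 0.2411, 0.3107]
orientation: [-0.707, -0.0, 0.0, 0.707]
ft_force: [-0.3, -0.2, -0.6]
grip_width: 0.0922
```

Run:
```python
from h import *
d=grab('wrist','w3.png')
go(.5486,.3266,.12,0)
```

```text
shift mm [ 12.7 190.7  85.4] turn [-0.    0.08  0.01] | at [536.  241.2 310.7] w 92.0 F [-0.2  0.6  0.3] t 8.68
```

View pics/w3.png

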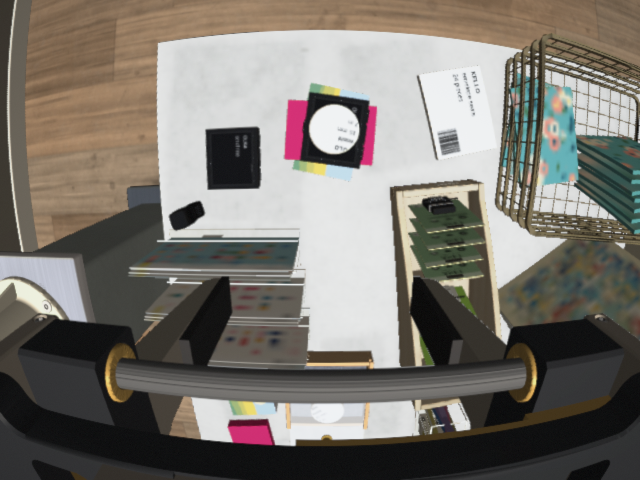

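Run:
```python
from h import *
d=load('wrist');hsv=cv2.cvtColor(d['frame'],cv2.COLOR_BGR2HSV);H,S,V=[hsv[...,i].astype(int) for i in range(3)]
dark=(V<62).astype(np.uint8)
print('inkstock',rect(d,box(dark,200,120,266,195),.020,True)[0])
print('stamp',rect(d,box(dark,165,198,208,232),.068,True)[0])
print('inkpile',rect(d,box(dark,295,85,373,172),.063,True)[0])
pink=((H>155)&(S>150)&(V>100)).astype(np.uint8)
for b in [(280,90,318,170),(355,90,380,170)]:
    r,c=rect(d,box(pink,*b),.043,True);print('pink part',r)
    P=onplane(d,c[:,0],c[:,1],.043,True)[:,:2];print(cv2.boxPoints(cv2.minAreaRect((P*1000).astype(np.float32))).round(1).tolist())
m=box(((V>150)&(S<40)).astype(np.uint8),308,100,362,157)
r,c=rect(d,m,.081,True);P=onplane(d,c[:,0],c[:,1],.081,True)[:,:2]*1000
print('tape',cv2.minEnclosingCircle(P.astype(np.float32)))
cv2.imwrite('pics/c4.png',cv2.resize(d['frame'][70:230,190:390],None,fx=3.7,fy=3.7,interpolation=cv2.INTER_CUBIC))
```

```text
inkstock [428.9 297.1  65.8  72.6   0. ]
stamp [383.2 236.2  21.1  43.5 -68.2]
inkpile [549.6 327.8  65.6  73.5  -8.1]
pink part [507.5 328.8  21.5  66.5  -4.1]
[[494.3999938964844, 296.5], [515.7999877929688, 294.8999938964844], [520.5, 361.20001220703125], [499.1000061035156, 362.79998779296875]]
pink part [590.1 323.   12.8  66.1  -7.6]
[[579.4000244140625, 291.1000061035156], [592.0, 289.3999938964844], [600.7999877929688, 354.8999938964844], [588.2000122070312, 356.6000061035156]]
tape ((548.7103881835938, 328.6214599609375), 25.576412200927734)
```

View pics/c4.png

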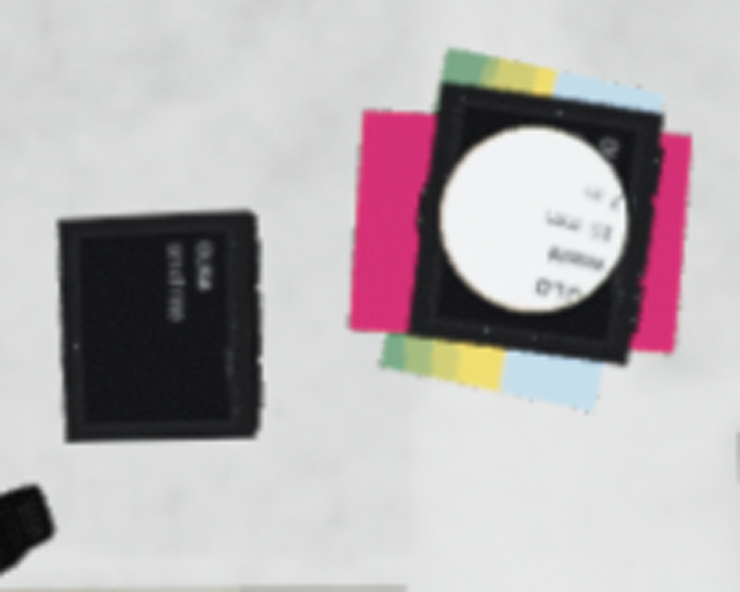

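Both views agree: the tape is at (0.5487, 0.328). I'll descend to grip it.

Call:
play_rows(
  series="0.003 0.015 0.025 0 0 0; 0.008 0.04 0.055 0 0 0; 0.012 0.07 0.08 0 0 0; 0.0127 0.105 0.086 0 0 0; 0.0127 0.14 0.086 0 0 0; 0.0127 0.17 0.086 0 0 0; 0.0127 0.19 0.086 0 0 0; 0.0127 0.205 0.086 0 0 0; 0.0127 0.216 0.086 0 0 0; 0.0127 0.22 0.086 0 0 0",
)

```text
t: 9.52
tool_pos: [0.5477, 0.3269, 0.0888]
orientation: [0.708, -0.0, -0.001, -0.707]
ft_force: [-0.4, 0.1, -0.1]
grip_width: 0.0921
```

Run:
```python
from h import *
go(.5487,.328,.084,0)
```

```text
shift mm [1.  4.8 1.1] turn [ 0.07  0.09 -0.11] | at [547.7 326.9  88.8] w 92.1 F [-0.4  0.1 -0.1] t 9.52
```

Call:
play_rows(
  series="0 0.002 0.0005 0 0 0; 0 0.004 0.0005 0 0 0; 0 0.005 0.0005 0 0 0; 0 0.006 0.0005 0 0 0; 0 0.006 0.0005 0 0 0; 0 0.006 0.0005 0 0 0; 0 0.006 0.0005 0 0 0; 0 0.006 0.0005 0 0 0; 0 0.006 0.0005 0 0 0; 0 0.006 0.0005 0 0 0",
)

```text
t: 10.35
tool_pos: [0.5485, 0.3278, 0.0847]
orientation: [-0.707, -0.001, 0.0, 0.707]
ft_force: [0.9, 0.2, 0.0]
grip_width: 0.0918
```

Call:
play_rows(
  series="0 0 0 0 0 0; 0 0 0 0 0 0; 0 0 0 0 0 0; 0 0 0 0 0 0; 0 0 0 0 0 0; 0 0 0 0 0 0; 0 0 0 0 0 0; 0 0 0 0 0 0; 0 0 0 0 0 0; 0 0 0 0 0 0",
  gripper=1,
  force=15,
)

```text
t: 11.18
tool_pos: [0.5485, 0.3278, 0.0846]
orientation: [0.707, 0.0, -0.001, -0.707]
ft_force: [-0.7, -0.5, -0.4]
grip_width: 0.0497
```

Run:
```python
from h import *
go(.546,-.018,.30,0)
```

```text
shift mm [  -3.  -215.4 -345.8] turn [ 0.    0.08 -0.  ] | at [548.5 327.8  84.6] w 49.7 F [-0.7 -0.5 -0.4] t 11.18
```

Call:
play_rows(
  series="0 -0.01 0 0 0 0; 0 -0.035 0 0 0 0; 0 -0.07 0 0 0 0; 0 -0.105 -0.005 0 0 0; 0 -0.135 -0.02 0 0 0; -0.001 -0.16 -0.045 0 0 0; -0.001 -0.175 -0.08 0 0 0; -0.001 -0.185 -0.12 0 0 0; -0.002 -0.185 -0.16 0 0 0; -0.002 -0.185 -0.2 0 0 0",
)

```text
t: 12.02
tool_pos: [0.5467, 0.1263, 0.2715]
orientation: [-0.707, -0.002, -0.0, 0.707]
ft_force: [0.6, 0.5, -0.4]
grip_width: 0.0499
```

Run:
```python
from h import *
go(.546,-.018,.20,0)
```

```text
shift mm [  -1.2   71.4 -144.4] turn [-0.03  0.13  0.15] | at [546.7 126.3 271.5] w 49.9 F [ 0.6  0.5 -0.4] t 12.02
```

Call:
play_rows(
  series="0 0 -0.03 0 0 0; 0 0 -0.065 0 0 0; 0 0 -0.1 0 0 0; -0.001 0.005 -0.125 0 0 0; -0.001 0.02 -0.138 0 0 0; -0.001 0.04 -0.145 0 0 0; -0.001 0.065 -0.1455 0 0 0; -0.001 0.09 -0.1455 0 0 0; -0.001 0.11 -0.1455 0 0 0; -0.001 0.12 -0.1455 0 0 0",
)

```text
t: 12.85
tool_pos: [0.5447, -0.0179, 0.1479]
orientation: [-0.707, 0.0, 0.001, 0.707]
ft_force: [-0.0, 0.3, -0.8]
grip_width: 0.0496
```

Run:
```python
from h import *
d=grab('wrist','w4.png')
go(.546,-.018,.027,0)
```

```text
shift mm [  2.1 120.1  -0.3] turn [-0.01  0.07 -0.22] | at [544.3 -17.8 147.1] w 49.6 F [-1.3  0.3 -1.7] t 12.9
```

View pics/w4.png

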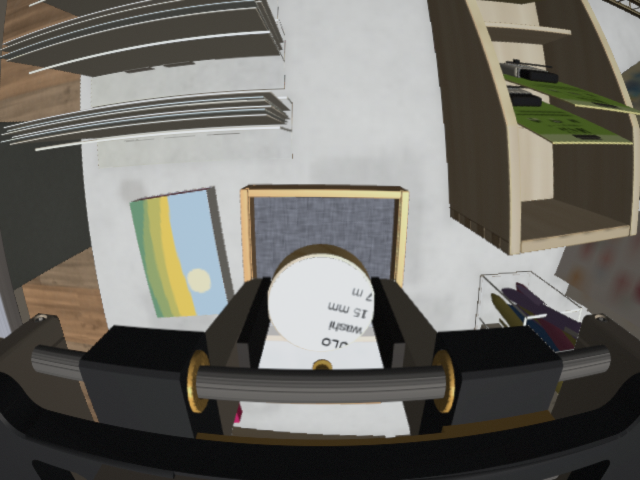

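Call:
play_rows(
  series="0.001 0.015 0 0 0 0; 0.002 0.035 0 0 0 0; 0.002 0.057 0 0 0 0; 0.002 0.076 0 0 0 0; 0.002 0.092 0 0 0 0; 0.002 0.103 0 0 0 0; 0.002 0.11 0 0 0 0; 0.002 0.113 0 0 0 0; 0.002 0.115 0 0 0 0; 0.002 0.116 0 0 0 0",
)

```text
t: 13.73
tool_pos: [0.5486, -0.0177, 0.0342]
orientation: [0.707, 0.001, -0.0, -0.707]
ft_force: [-0.7, 1.4, -0.2]
grip_width: 0.0495
```

Run:
```python
from h import *
go(.546,-.018,.027,0)
```

```text
shift mm [-2.6  7.2 -0.2] turn [0.   0.08 0.06] | at [548.6 -17.7  34.2] w 49.5 F [-0.7  1.4 -0.2] t 13.73
```

Call:
play_rows(
  series="0 0.001 0 0 0 0; 0 0.002 0 0 0 0; 0 0.003 0 0 0 0; 0 0.004 0 0 0 0; 0 0.005 0 0 0 0; 0 0.005 0 0 0 0; 0 0.005 0 0 0 0; 0 0.005 0 0 0 0; 0 0.005 0 0 0 0; 0 0.005 0 0 0 0",
)

```text
t: 14.57
tool_pos: [0.548, -0.0177, 0.0286]
orientation: [-0.707, -0.001, 0.0, 0.707]
ft_force: [-0.1, 0.3, 0.1]
grip_width: 0.0492
```

Call:
play_rows(
  series="-0.001 0.001 0 0 0 0; -0.001 0.0015 0 0 0 0; -0.001 0.002 0 0 0 0; -0.001 0.002 0 0 0 0; -0.001 0.002 0 0 0 0; -0.001 0.002 0 0 0 0; -0.001 0.002 0 0 0 0; -0.001 0.002 0 0 0 0; -0.001 0.002 0 0 0 0; -0.001 0.002 0 0 0 0",
)

```text
t: 15.4
tool_pos: [0.547, -0.0177, 0.0266]
orientation: [-0.707, -0.001, 0.0, 0.707]
ft_force: [-1.0, 0.3, -0.7]
grip_width: 0.0492
```

Call:
play_rows(
  series="0 0 0 0 0 0; 0 0 0 0 0 0; 0 0 0 0 0 0; 0 0 0 0 0 0; 0 0 0 0 0 0; 0 0 0 0 0 0; 0 0 0 0 0 0; 0 0 0 0 0 0; 0 0 0 0 0 0; 0 0 0 0 0 0",
  gripper=0.33,
)

```text
t: 16.23
tool_pos: [0.547, -0.0178, 0.0266]
orientation: [0.707, 0.0, -0.0, -0.707]
ft_force: [-0.2, -0.5, 0.3]
grip_width: 0.0617
```

Call:
play_rows(
  series="0 -0.008 0 0 0 0; 0 -0.025 0 0 0 0; 0 -0.05 0 0 0 0; 0 -0.08 0 0 0 0; 0 -0.11 0 0 0 0; 0 -0.135 -0.015 0 0 0; 0 -0.15 -0.04 0 0 0; 0 -0.155 -0.07 0 0 0; 0 -0.155 -0.1 0 0 0; 0 -0.155 -0.115 0 0 0",
)

```text
t: 17.07
tool_pos: [0.5475, -0.1354, 0.1832]
orientation: [0.708, 0.001, 0.0, -0.707]
ft_force: [-0.0, 0.4, 0.3]
grip_width: 0.0617
```

Run:
```python
from h import *
d=grab('wrist','w5.png')
go(.5465,-.1335,.0505,0)
```

```text
shift mm [ -1.1 132.3   3.4] turn [ 0.1 -0.   0.1] | at [ 547.4 -136.7  182.8] w 61.8 F [ 0.4 -2.2  0.1] t 17.12
```

View pics/w5.png

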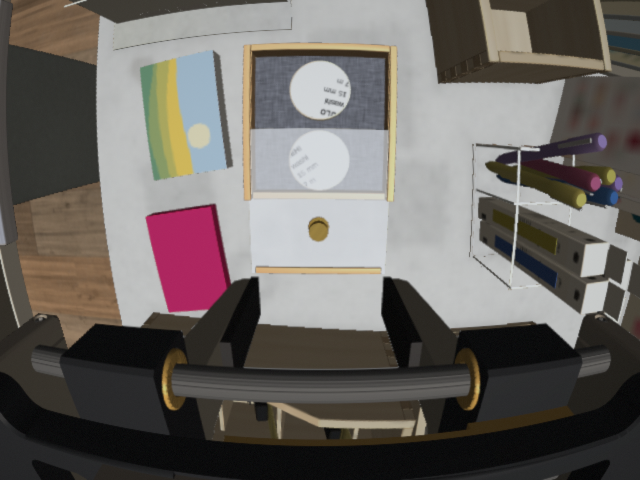

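The tape lies flat in the free space at (320,90). Now I'll regrip the knob and close the cover.

Call:
play_rows(
  series="-0.0005 0.012 -0.0005 0 0 0; -0.0005 0.032 -0.0005 0 0 0; -0.0005 0.055 -0.0005 0 0 0; -0.0005 0.077 -0.0005 0 0 0; -0.0005 0.096 -0.0005 0 0 0; -0.0005 0.111 -0.0005 0 0 0; -0.0005 0.122 -0.0005 0 0 0; -0.0005 0.128 -0.0005 0 0 0; -0.0005 0.131 -0.0005 0 0 0; -0.0005 0.131 -0.0005 0 0 0",
  gripper=0.6,
)

```text
t: 17.95
tool_pos: [0.5465, -0.1328, 0.0503]
orientation: [-0.707, -0.0, 0.001, 0.707]
ft_force: [0.3, 0.2, -0.8]
grip_width: 0.0369
```

Call:
play_rows(
  series="0 0 0 0 0 0; 0 0 0 0 0 0; 0 0 0 0 0 0; 0 0 0 0 0 0; 0 0 0 0 0 0; 0 0 0 0 0 0; 0 0 0 0 0 0; 0 0 0 0 0 0; 0 0 0 0 0 0; 0 0 0 0 0 0",
  gripper=1,
)

```text
t: 18.78
tool_pos: [0.5459, -0.1333, 0.0512]
orientation: [-0.707, -0.0, 0.001, 0.707]
ft_force: [-4.1, -0.4, 5.6]
grip_width: 0.015
```

Call:
play_rows(
  series="0 0 0.005 0 0 0; 0 0 0.013 0 0 0; 0 0 0.022 0 0 0; 0 0 0.032 0 0 0; 0 0 0.042 0 0 0; 0 0 0.05 0 0 0; 0 0 0.057 0 0 0; 0 0 0.062 0 0 0; 0 0 0.066 0 0 0; 0 0 0.068 0 0 0",
)

```text
t: 19.62
tool_pos: [0.5465, -0.0664, 0.0512]
orientation: [0.708, 0.001, -0.001, -0.706]
ft_force: [-4.0, -21.9, 4.3]
grip_width: 0.0149
```

Call:
play_rows(
  series="0 0 0 0 0 0; 0 0 0 0 0 0; 0 0 0 0 0 0; 0 0 0 0 0 0; 0 0 0 0 0 0; 0 0 0 0 0 0; 0 0 0 0 0 0; 0 0 0 0 0 0; 0 0 0 0 0 0; 0 0 0 0 0 0",
)

```text
t: 20.45
tool_pos: [0.5465, -0.0666, 0.0512]
orientation: [0.708, 0.001, -0.001, -0.706]
ft_force: [-3.8, -10.9, 5.5]
grip_width: 0.0152
```

Call:
play_rows(
  series="0 0 0 0 0 0; 0 0 0 0 0 0; 0 0 0 0 0 0; 0 0 0 0 0 0; 0 0 0 0 0 0; 0 0 0 0 0 0; 0 0 0 0 0 0; 0 0 0 0 0 0; 0 0 0 0 0 0; 0 0 0 0 0 0",
  gripper=0.6,
)

```text
t: 21.28
tool_pos: [0.5466, -0.0652, 0.0506]
orientation: [-0.707, -0.001, 0.0, 0.707]
ft_force: [0.7, -0.5, 0.4]
grip_width: 0.0367
```

Call:
play_rows(
  series="0 -0.01 0 0 0 0; 0 -0.03 0 0 0 0; 0 -0.06 0 0 0 0; 0 -0.1 0 0 0 0; 0 -0.14 0 0 0 0; 0 -0.18 0 0 0 0; 0 -0.21 0 0 0 0; 0 -0.23 0 0 0 0; 0 -0.24 0 0 0 0; 0 -0.24 0 0 0 0",
)

```text
t: 22.12
tool_pos: [0.5475, -0.0654, 0.2933]
orientation: [0.707, 0.002, 0.001, -0.707]
ft_force: [-0.2, 0.0, 0.3]
grip_width: 0.037
```

Run:
```python
from h import *
d=grab('wrist','w6.png')
hsv=cv2.cvtColor(d['frame'],cv2.COLOR_BGR2HSV);H,S,V=[hsv[...,i].astype(int) for i in range(3)]
cv2.imwrite('pics/c6.png',cv2.resize(d['frame'][70:300,190:420],None,fx=2.6,fy=2.6,interpolation=cv2.INTER_CUBIC))
go(.549,.326,.29,-8)
```

```text
shift mm [  2.8   1.2 391.3] turn [0.   8.08 0.09] | at [546.7 -65.3 291.2] w 36.8 F [ 0.3  0.1 -1.3] t 22.17
```

View pics/c6.png

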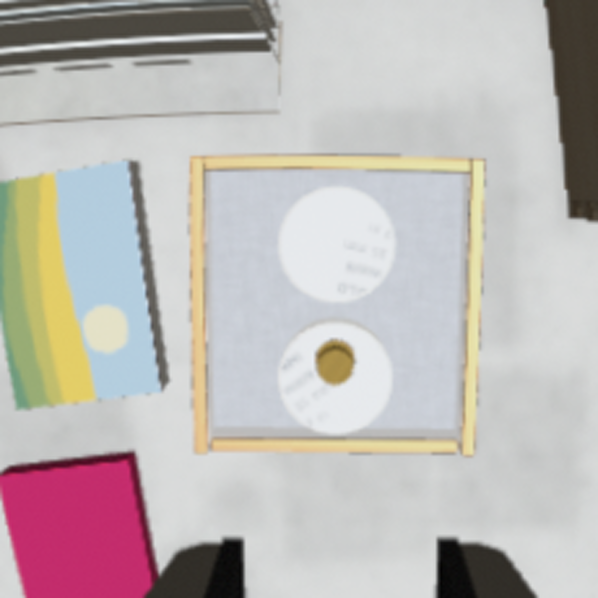

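Both rolls are under the shut cover. I'll check the knob position against its original and move on to the ink pad.

Run:
```python
from h import *
d=load('wrist');hsv=cv2.cvtColor(d['frame'],cv2.COLOR_BGR2HSV);H,S,V=[hsv[...,i].astype(int) for i in range(3)]
print('knob',rect(d,box(((H<30)&(S>110)).astype(np.uint8),308,190,332,222),.048,True)[0])
cs=box(((H<35)&(S>50)).astype(np.uint8),260,125,380,250)
print('case',rect(d,cs,.032,True)[0])
```

```text
knob [545.6 -64.5  14.2  15.5   0. ]
case [ 5.459e+02 -4.360e+01  1.257e+02  1.311e+02 -3.000e-01]
```

Call:
play_rows(
  series="0 0 0.02 0 0 0; 0 0 0.05 0 1 0; 0.001 0 0.09 0 2 0; 0.001 0 0.13 0 3 0; 0.002 0 0.17 0 4 0; 0.002 0 0.21 0 5 0; 0.002 0 0.25 0 6 0; 0.002 0 0.29 0 7 0; 0.002 0 0.33 0 8 0; 0.002 0 0.36 0 8 0",
  gripper=0,
)

```text
t: 23.0
tool_pos: [0.5466, 0.2973, 0.2879]
orientation: [0.706, -0.05, 0.048, -0.705]
ft_force: [0.2, -0.3, 0.5]
grip_width: 0.0919
```

Run:
```python
from h import *
go(.549,.326,.085,-8)
```

```text
shift mm [ -1.  202.9  29. ] turn [ 0.09  0.07 -0.18] | at [546.6 297.3 287.9] w 91.9 F [ 0.2 -0.3  0.5] t 23.0
```

Run:
```python
from h import *
d=grab('wrist','w7.png');hsv=cv2.cvtColor(d['frame'],cv2.COLOR_BGR2HSV);H,S,V=[hsv[...,i].astype(int) for i in range(3)]
dark=(V<62).astype(np.uint8)
C=cv2.findContours(dark,cv2.RETR_EXTERNAL,cv2.CHAIN_APPROX_NONE)[0]
for c in C:
    if 1500<cv2.contourArea(c)<12000: print(cv2.boundingRect(c))
cv2.imwrite('pics/w7.png',d['frame'])
go(.549,.327,.0635,-8)
```

```text
(193, 185, 63, 68)
(289, 148, 65, 72)
shift mm [ -0.3 224.3  25.5] turn [-0.06  0.21 -0.19] | at [546.6 301.4 287.8] w 92.0 F [-0.3  2.1 -0. ] t 23.05
```

View pics/w7.png

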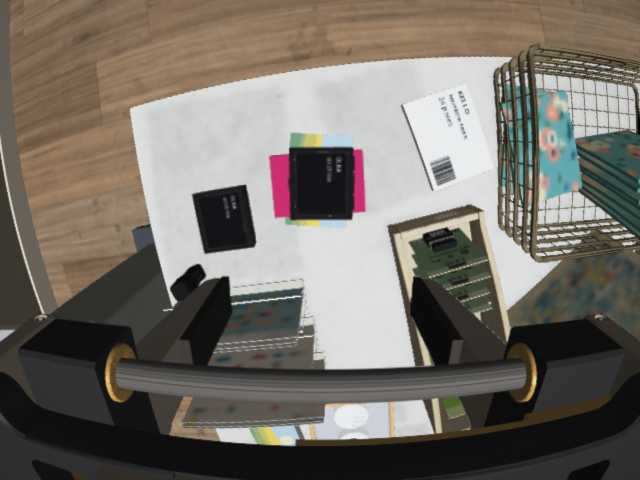

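Run:
```python
from h import *
d=load('wrist');hsv=cv2.cvtColor(d['frame'],cv2.COLOR_BGR2HSV);H,S,V=[hsv[...,i].astype(int) for i in range(3)]
dark=(V<62).astype(np.uint8)
print('inkpile',rect(d,box(dark,280,140,360,225),.063,True)[0],'stock',rect(d,box(dark,188,180,260,256),.02,True)[0])
```

```text
inkpile [549.9 328.2  65.4  73.6  -7.1] stock [ 4.293e+02  2.976e+02  6.630e+01  7.370e+01 -1.000e-01]
```

Call:
play_rows(
  series="0 0.015 0.008 0 0 0; 0 0.04 0.016 0 0 0; 0 0.07 0.024 0 0 0; 0 0.1 0.028 0 0 0; 0 0.13 0.028 0 0 0; 0 0.155 0.028 0 0 0; 0 0.175 0.028 0 0 0; 0 0.19 0.028 0 0 0; 0 0.195 0.028 0 0 0; 0 0.195 0.028 0 0 0",
)

```text
t: 23.88
tool_pos: [0.55, 0.3212, 0.0926]
orientation: [0.706, -0.05, 0.047, -0.704]
ft_force: [-0.4, 1.1, 1.4]
grip_width: 0.0918
```

Run:
```python
from h import *
go(.5495,.327,.0635,-7.5)
```

```text
shift mm [-1.2 29.   5.8] turn [ 0.19 -0.42 -0.24] | at [550.  321.2  92.6] w 91.8 F [-0.4  1.1  1.4] t 23.88
```

Call:
play_rows(
  series="0 0.006 0.003 0 0 0; 0 0.012 0.005 0 0 0; 0 0.018 0.005 0 0 0; 0 0.023 0.005 0 0 0; 0 0.026 0.005 0 0 0; 0 0.028 0.005 0 0 0; 0 0.028 0.005 0 0 0; 0 0.028 0.005 0 0 0; 0 0.028 0.005 0 0 0; 0 0.028 0.005 0 0 0",
)

```text
t: 24.72
tool_pos: [0.5528, 0.3275, 0.0679]
orientation: [-0.705, 0.049, -0.049, 0.706]
ft_force: [-0.2, 0.4, -0.2]
grip_width: 0.0924
```

Run:
```python
from h import *
go(.5495,.327,.0635,-7.5)
```

```text
shift mm [-3.2  4.4 -1. ] turn [-0.02 -0.42  0.02] | at [552.8 327.5  67.9] w 92.4 F [-0.2  0.4 -0.2] t 24.72
```

Call:
play_rows(
  series="-0.001 0.002 0 0 0 0; -0.002 0.003 -0.001 0 0 0; -0.003 0.004 -0.001 0 0 0; -0.003 0.004 -0.001 0 0 0; -0.003 0.004 -0.001 0 0 0; -0.003 0.004 -0.001 0 0 0; -0.003 0.004 -0.001 0 0 0; -0.003 0.004 -0.001 0 0 0; -0.003 0.004 -0.001 0 0 0; -0.003 0.004 -0.001 0 0 0",
)

```text
t: 25.55
tool_pos: [0.5495, 0.3269, 0.0636]
orientation: [-0.705, 0.049, -0.049, 0.705]
ft_force: [0.5, -0.5, 0.3]
grip_width: 0.0921
```

Call:
play_rows(
  series="0 0 0 0 0 0; 0 0 0 0 0 0; 0 0 0 0 0 0; 0 0 0 0 0 0; 0 0 0 0 0 0; 0 0 0 0 0 0; 0 0 0 0 0 0; 0 0 0 0 0 0; 0 0 0 0 0 0; 0 0 0 0 0 0",
  gripper=1,
  force=25,
)

```text
t: 26.38
tool_pos: [0.5495, 0.3269, 0.0636]
orientation: [-0.705, 0.049, -0.049, 0.705]
ft_force: [0.8, 0.2, -0.6]
grip_width: 0.0652
```

Run:
```python
from h import *
go(.428,.296,.27,0)
```

```text
shift mm [-116.1 -206.4  -47.3] turn [-0.   -7.92  0.  ] | at [549.5 326.9  63.6] w 65.2 F [ 0.8  0.2 -0.6] t 26.38
```

Call:
play_rows(
  series="0 -0.01 0 0 0 0; 0 -0.03 0 0 0 0; -0.005 -0.06 -0.002 0 0 0; -0.015 -0.085 -0.006 0 -1 0; -0.035 -0.1 -0.015 0 -2 0; -0.06 -0.105 -0.025 0 -4 0; -0.085 -0.105 -0.035 0 -6 0; -0.105 -0.105 -0.044 0 -7.5 0; -0.115 -0.105 -0.047 0 -8 0; -0.116 -0.105 -0.047 0 -8 0",
)

```text
t: 27.22
tool_pos: [0.4265, 0.2959, 0.1692]
orientation: [0.707, 0.0, -0.001, -0.707]
ft_force: [-0.1, -0.1, -0.8]
grip_width: 0.0649
```

Call:
play_rows(
  series="0 0.01 0 0 0 0; 0 0.025 0 0 0 0; 0 0.045 0 0 0 0; 0 0.06 0 0 0 0; 0 0.07 0 0 0 0; 0 0.075 0 0 0 0; 0 0.075 0 0 0 0; 0 0.075 0 0 0 0; 0 0.075 0 0 0 0; 0 0.075 0 0 0 0",
)

```text
t: 28.05
tool_pos: [0.4287, 0.2967, 0.0944]
orientation: [-0.707, -0.001, 0.0, 0.707]
ft_force: [-0.1, -0.4, -1.6]
grip_width: 0.0648
```

Run:
```python
from h import *
grab('scene','s8.png')
go(.4285,.2962,.0411,0)
```

```text
shift mm [-0.2 53.3 -0.5] turn [-0.05  0.08  0.07] | at [428.6 296.7  94.4] w 65.1 F [-0.5  0.2 -1.1] t 28.1
```

View pics/s8.png

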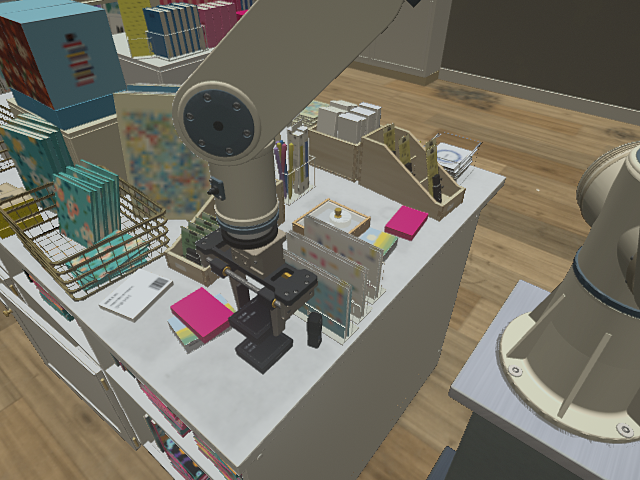

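The ink pad is held above its stock at (265,345), and the stamp at (314,328) is clear. Lowering.

Call:
play_rows(
  series="0 0.01 0 0 0 0; 0 0.02 0 0 0 0; 0 0.03 0 0 0 0; 0 0.038 0 0 0 0; 0 0.044 0 0 0 0; 0 0.048 0 0 0 0; 0 0.05 0 0 0 0; 0 0.051 0 0 0 0; 0 0.051 0 0 0 0; 0 0.051 0 0 0 0",
)

```text
t: 28.93
tool_pos: [0.4283, 0.2964, 0.0428]
orientation: [-0.707, -0.001, 0.0, 0.707]
ft_force: [0.0, 0.2, -1.5]
grip_width: 0.0651
```

Call:
play_rows(
  series="0 0.0005 0 0 0 0; 0 0.001 0 0 0 0; 0 0.0015 0 0 0 0; 0 0.002 0 0 0 0; 0 0.002 0 0 0 0; 0 0.002 0 0 0 0; 0 0.002 0 0 0 0; 0 0.002 0 0 0 0; 0 0.002 0 0 0 0; 0 0.002 0 0 0 0",
)

```text
t: 29.77
tool_pos: [0.4281, 0.2963, 0.0406]
orientation: [0.707, 0.0, -0.001, -0.707]
ft_force: [0.8, -0.4, -1.1]
grip_width: 0.0649
```

Call:
play_rows(
  series="0 0.0003 0 0 0 0; 0 0.0006 0 0 0 0; 0 0.001 0 0 0 0; 0 0.001 0 0 0 0; 0 0.001 0 0 0 0; 0 0.001 0 0 0 0; 0 0.001 0 0 0 0; 0 0.001 0 0 0 0; 0 0.001 0 0 0 0; 0 0.001 0 0 0 0",
)

```text
t: 30.6
tool_pos: [0.4281, 0.2963, 0.0396]
orientation: [-0.707, -0.0, 0.0, 0.707]
ft_force: [-1.2, 0.1, -0.8]
grip_width: 0.0652
```

Run:
```python
from h import *
go(.4285,.2962,.0411,0)
```

```text
shift mm [ 0.4 -1.5 -0.1] turn [-0.    0.08  0.  ] | at [428.1 296.3  39.6] w 65.2 F [-1.2  0.1 -0.8] t 30.6
```

Call:
play_rows(
  series="0 0.0003 0 0 0 0; 0 0.0006 0 0 0 0; 0 0.001 0 0 0 0; 0 0.001 0 0 0 0; 0 0.001 0 0 0 0; 0 0.001 0 0 0 0; 0 0.001 0 0 0 0; 0 0.001 0 0 0 0; 0 0.001 0 0 0 0; 0 0.001 0 0 0 0",
)

```text
t: 31.43
tool_pos: [0.4281, 0.2963, 0.0386]
orientation: [-0.707, -0.001, 0.0, 0.707]
ft_force: [0.1, -1.0, -1.5]
grip_width: 0.065
```

Call:
play_rows(
  series="0 0 0 0 0 0; 0 0 0 0 0 0; 0 0 0 0 0 0; 0 0 0 0 0 0; 0 0 0 0 0 0; 0 0 0 0 0 0; 0 0 0 0 0 0; 0 0 0 0 0 0; 0 0 0 0 0 0; 0 0 0 0 0 0",
  gripper=0,
)

```text
t: 32.27
tool_pos: [0.4281, 0.2963, 0.0386]
orientation: [-0.707, -0.001, 0.0, 0.707]
ft_force: [0.2, -0.2, -0.7]
grip_width: 0.0918
```

Call:
play_rows(
  series="0 -0.01 0 0 0 0; 0 -0.03 0 0 0 0; 0 -0.06 0 0 0 0; 0 -0.095 0 0 0 0; 0 -0.135 0 0 0 0; 0 -0.175 0 0 0 0; 0.01 -0.21 0 0 -5 0; 0.03 -0.235 0.005 0 -12 0; 0.06 -0.25 0.01 0 -19 0; 0.09 -0.255 0.02 0 -26 0",
)

```text
t: 33.1
tool_pos: [0.5197, 0.3167, 0.2986]
orientation: [-0.688, -0.164, 0.16, 0.689]
ft_force: [-0.3, -0.1, -0.0]
grip_width: 0.0916
```

Run:
```python
from h import *
go(.58,.32,.30,86)
```

```text
shift mm [ 55.5  -1.  -23.9] turn [  0.16 -59.56   0.31] | at [519.7 316.7 298.6] w 91.6 F [-0.3 -0.1 -0. ] t 33.1
```

Call:
play_rows(
  series="0.01 0 -0.005 0 -7 0; 0.02 0 -0.01 0 -14 0; 0.03 0 -0.015 0 -21 0; 0.04 0 -0.02 0 -28 0; 0.05 0 -0.023 0 -35 0; 0.055 0 -0.023 0 -42 0; 0.055 0 -0.023 0 -49 0; 0.055 0 -0.023 0 -55 0; 0.055 0 -0.023 0 -59 0; 0.055 0 -0.023 0 -60 0",
)

```text
t: 33.93
tool_pos: [0.5774, 0.3198, 0.2943]
orientation: [0.516, 0.484, -0.483, -0.516]
ft_force: [-0.4, -0.2, -0.6]
grip_width: 0.0919
```

Call:
play_rows(
  series="0 0 0 0 0 0; 0 0 0 0 0 0; 0 0 0 0 0 0; 0 0 0 0 0 0; 0 0 0 0 0 0; 0 0 0 0 0 0; 0 0 0 0 0 0; 0 0 0 0 0 0; 0 0 0 0 0 0; 0 0 0 0 0 0",
)

```text
t: 34.77
tool_pos: [0.5776, 0.32, 0.2936]
orientation: [0.517, 0.483, -0.483, -0.517]
ft_force: [-1.3, 0.4, 0.4]
grip_width: 0.0919
```

Run:
```python
from h import *
d=grab('wrist','w9.png');hsv=cv2.cvtColor(d['frame'],cv2.COLOR_BGR2HSV);H,S,V=[hsv[...,i].astype(int) for i in range(3)]
pink=((H>155)&(S>150)&(V>100)).astype(np.uint8)
for c in cv2.findContours(pink,cv2.RETR_EXTERNAL,cv2.CHAIN_APPROX_NONE)[0]:
    if cv2.contourArea(c)>1500: print(cv2.boundingRect(c))
r,c=rect(d,pink,.043,True);print('pink',r)
go(r[0]/1000,r[1]/1000,.046,r[4]%180)
```

```text
(294, 136, 62, 89)
pink [545.5 326.4  66.2  97.9  85.6]
shift mm [  4.3 247.6  32.4] turn [-0.    0.48 -0.  ] | at [577.6 319.9 293.6] w 92.1 F [ 0.4 -0.   0. ] t 34.82
```

View pics/w9.png

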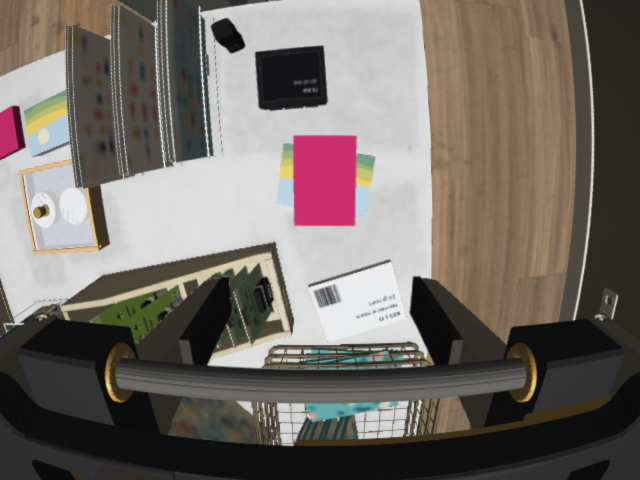

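The pink carton is fully visible at (325,181), and the ink stack at (292,77) looks square. I'll check the clearance to the wooden holder before descending.

Run:
```python
from h import *
d=load('wrist')
for z in (.05,.08): print(z,onplane(d,[275,292,100],[245,330,278],z,True).round(3).tolist())
t=load('top');W=cloud(t);
m=(W[...,2]>.03)&(W[...,0]>.56)&(W[...,0]<.72)&(W[...,1]>.2)&(W[...,1]<.29)
q=W[m];print(np.nanmin(q,0),np.nanmax(q,0))
```

```text
0.05 [[0.613, 0.267, 0.05], [0.721, 0.276, 0.05], [0.642, 0.027, 0.05]]
0.08 [[0.604, 0.271, 0.08], [0.704, 0.279, 0.08], [0.631, 0.05, 0.08]]
[0.65021813 0.20107752 0.03008641] [0.71954452 0.27006109 0.09894501]
```

Call:
play_rows(
  series="0.001 0.02 0.008 0 0 0; 0.002 0.05 0.016 0 0 0; 0.004 0.085 0.024 0 0.2 0; 0.004 0.12 0.03 0 0.4 0; 0.004 0.14 0.032 0 0.5 0; 0.004 0.155 0.032 0 0.5 0; 0.004 0.16 0.032 0 0.5 0; 0.004 0.16 0.032 0 0.5 0; 0.004 0.16 0.032 0 0.5 0; 0.004 0.16 0.032 0 0.5 0",
)

```text
t: 35.65
tool_pos: [0.5469, 0.3266, 0.135]
orientation: [0.519, 0.481, -0.48, -0.519]
ft_force: [0.1, -0.1, 1.2]
grip_width: 0.0917
```

Run:
```python
from h import *
go(.5455,.3264,.0465,85.6)
```

```text
shift mm [-0.4 88.5  1.5] turn [ 0.1  -0.03  0.07] | at [546.9 326.6 135. ] w 91.7 F [ 0.1 -0.1  1.2] t 35.65
```

Call:
play_rows(
  series="0 0.012 0 0 0 0; 0 0.027 0 0 0 0; 0 0.044 0.001 0 0 0; 0 0.058 0.001 0 0 0; 0 0.069 0.001 0 0 0; 0 0.077 0.001 0 0 0; 0 0.082 0.001 0 0 0; 0 0.085 0.001 0 0 0; 0 0.087 0.001 0 0 0; 0 0.087 0.001 0 0 0",
)

```text
t: 36.48
tool_pos: [0.5451, 0.3263, 0.0467]
orientation: [0.519, 0.48, -0.48, -0.519]
ft_force: [0.3, -0.1, 0.1]
grip_width: 0.0916
```

Call:
play_rows(
  series="0 0 0 0 0 0; 0 0 0 0 0 0; 0 0 0 0 0 0; 0 0 0 0 0 0; 0 0 0 0 0 0; 0 0 0 0 0 0; 0 0 0 0 0 0; 0 0 0 0 0 0; 0 0 0 0 0 0; 0 0 0 0 0 0",
)

```text
t: 37.32
tool_pos: [0.5449, 0.3262, 0.0466]
orientation: [-0.519, -0.48, 0.48, 0.519]
ft_force: [0.2, 0.4, -0.8]
grip_width: 0.0917
```

Run:
```python
from h import *
go(.5455,.3264,.0455,85.6)
```

```text
shift mm [ 0.2  1.1 -0.6] turn [-0.   -0.02 -0.  ] | at [544.9 326.2  46.6] w 91.7 F [ 0.2  0.4 -0.8] t 37.32
```

Call:
play_rows(
  series="0 0.001 0 0 0 0; 0 0.001 0 0 0 0; 0 0.001 0 0 0 0; 0 0.001 0 0 0 0; 0 0.001 0 0 0 0; 0 0.001 0 0 0 0; 0 0.001 0 0 0 0; 0 0.001 0 0 0 0; 0 0.001 0 0 0 0; 0 0.001 0 0 0 0",
  gripper=1,
  force=25,
)

```text
t: 38.15
tool_pos: [0.5449, 0.3262, 0.0456]
orientation: [-0.519, -0.48, 0.48, 0.519]
ft_force: [-0.4, 0.5, -0.1]
grip_width: 0.068
```

Run:
```python
from h import *
go(.42,-.169,.27,6.9)
```

```text
shift mm [-503.4 -224.4   86.4] turn [-0.   78.68 -0.  ] | at [544.9 326.2  45.6] w 68.0 F [-0.4  0.5 -0.1] t 38.15
```

Call:
play_rows(
  series="0 -0.01 0 0 0 0; 0 -0.035 0 0 0 0; 0 -0.07 0 0 0 0; 0 -0.11 0 0 0 0; -0.005 -0.15 0 0 0 0; -0.02 -0.18 0.003 0 4 0; -0.05 -0.195 0.008 0 10 0; -0.085 -0.205 0.014 0 16 0; -0.12 -0.205 0.02 0 23 0; -0.16 -0.205 0.028 0 30 0",
)

```text
t: 38.98
tool_pos: [0.5048, 0.1682, 0.2524]
orientation: [0.626, 0.329, -0.327, -0.626]
ft_force: [0.4, -0.6, -0.2]
grip_width: 0.0676
```

Run:
```python
from h import *
go(.421,-.169,.25,6.9)
```

```text
shift mm [-324.9    1.8 -123.1] turn [3.00e-02 4.84e+01 1.80e-01] | at [504.8 168.2 252.4] w 67.6 F [ 0.4 -0.6 -0.2] t 38.98
```

Call:
play_rows(
  series="-0.035 0 -0.013 0 5 0; -0.07 0 -0.026 0 11 0; -0.105 0 -0.04 0 17 0; -0.14 0 -0.053 0 23 0; -0.175 0 -0.066 0 29 0; -0.21 0 -0.08 0 35 0; -0.245 0 -0.093 0 40 0; -0.275 0 -0.104 0 44 0; -0.3 0 -0.114 0 47 0; -0.32 0 -0.121 0 48.4 0",
)

```text
t: 39.82
tool_pos: [0.4229, -0.1656, 0.2515]
orientation: [0.706, 0.043, -0.042, -0.706]
ft_force: [1.3, 0.1, -0.6]
grip_width: 0.0674
```

Call:
play_rows(
  series="0 0 0 0 0 0; 0 0 0 0 0 0; 0 0.02 0 0 0 0; 0 0.045 0 0 0 0; 0 0.075 0 0 0 0; 0 0.1 0 0 0 0; 0 0.12 0 0 0 0; 0 0.13 0 0 0 0; 0 0.13 0 0 0 0; 0 0.13 0 0 0 0",
)

```text
t: 40.65
tool_pos: [0.424, -0.163, 0.121]
orientation: [-0.706, -0.045, 0.045, 0.706]
ft_force: [-0.5, 0.2, -0.7]
grip_width: 0.0677
```

Run:
```python
from h import *
d=grab('wrist','w10.png')
go(.422,-.169,.0386,6.9)
```

```text
shift mm [-3.3 83.  -5.3] turn [0.03 0.33 0.06] | at [ 424.5 -163.3  121.6] w 67.6 F [ 0.6 -0.1  0.4] t 40.7
```

View pics/w10.png

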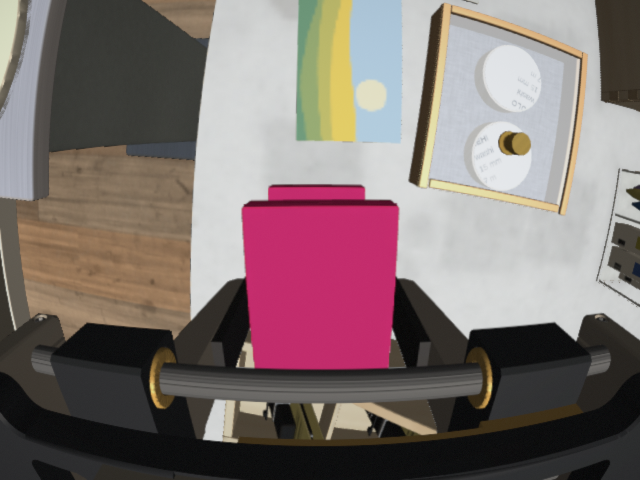

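Run:
```python
from h import *
t=load('top');W=cloud(t)
for z0,z1 in [(.02,.06),(.06,.1),(.1,.2)]:
    m=(W[...,2]>z0)&(W[...,2]<z1)&(W[...,0]>.3)&(W[...,0]<.56)&(W[...,1]<-.222)&(W[...,1]>-.5)
    q=W[m];print(z0,len(q),np.nanmax(q[:,1]),q[np.nanargmax(q[:,1])].round(3))
    for x in (.36,.4,.44,.48,.52):
        s=q[abs(q[:,0]-x)<.02]; print('  ',x,s[:,1].max().round(3) if len(s) else None)
d=load('wrist')
P=onplane(d,[269,365],[185,185],.018,True);Q=onplane(d,[246,397],[205,204],.119,True);print(P.round(4),Q.round(4),P.mean(0),Q.mean(0))
```

```text
Traceback (most recent call last):
ValueError: zero-size array to reduction operation fmax which has no identity
```

Run:
```python
from h import *
t=load('top');W=cloud(t)
for x in (.36,.4,.44,.48,.52):
    m=(abs(W[...,0]-x)<.02)&(W[...,1]<-.2)&(W[...,2]>.03)&(W[...,1]>-.4)
    q=W[m]; 
    if len(q): print(x,len(q),q[np.argsort(-q[:,1])[:5]].round(3).tolist())
d=load('wrist')
P=onplane(d,[269,365],[185,185],.018,True);Q=onplane(d,[246,397],[205,204],.119,True);print(P.round(4),Q.round(4),P.mean(0),Q.mean(0))
print(W[280,490:520:3].round(3))
```

```text
[[ 0.382  -0.1229  0.018 ]
 [ 0.4481 -0.1145  0.018 ]] [[ 0.3854 -0.1187  0.119 ]
 [ 0.4494 -0.1101  0.119 ]] [ 0.41505231 -0.11871596  0.018     ] [ 0.41742359 -0.11441956  0.119     ]
[[0.317 0.058 0.852]
 [0.317 0.057 0.851]
 [0.317 0.056 0.852]
 [0.317 0.056 0.852]
 [0.317 0.056 0.853]
 [0.317 0.055 0.852]
 [0.317 0.054 0.852]
 [0.317 0.054 0.852]
 [0.317 0.053 0.852]
 [0.317 0.053 0.852]]
```

Run:
```python
from h import *
t=load('top')
print(onplane(t,[490,493,521],[300,250,150],0.).round(3), onplane(t,[490,493,521],[300,250,150],0.1).round(3))
d=load('wrist');D=d['depth'];print((D>0).mean())
f=f_of(d);v,u=np.mgrid[:480,:640];x=(u-d['cx'])/f;y=(v-d['cy'])/f;r=np.hypot(x,y)+1e-9
P=np.stack([x/r*np.tan(r)*D,y/r*np.tan(r)*D,D],-1);W=(P-d['t'])@d['R'];W[D==0]=np.nan
m=(W[...,1]<-.19)&(W[...,1]>-.3)&(W[...,0]>.3)&(W[...,0]<.55)&(W[...,2]>.03)&(W[...,2]<.16)
q=W[m];print(len(q));print(q[np.argsort(-q[:,1])[:300:20]].round(3))
```

```text
[[ 0.372 -0.238  0.   ]
 [ 0.466 -0.247  0.   ]
 [ 0.665 -0.309  0.   ]] [[ 0.365 -0.203  0.1  ]
 [ 0.449 -0.211  0.1  ]
 [ 0.627 -0.267  0.1  ]]
0.99529296875
5890
[[ 0.443 -0.19   0.119]
 [ 0.447 -0.19   0.12 ]
 [ 0.451 -0.19   0.12 ]
 [ 0.437 -0.19   0.119]
 [ 0.427 -0.19   0.12 ]
 [ 0.397 -0.191  0.119]
 [ 0.455 -0.191  0.121]
 [ 0.416 -0.191  0.119]
 [ 0.418 -0.191  0.119]
 [ 0.417 -0.191  0.119]
 [ 0.394 -0.191  0.12 ]
 [ 0.406 -0.191  0.12 ]
 [ 0.403 -0.191  0.119]
 [ 0.46  -0.191  0.12 ]
 [ 0.42  -0.191  0.119]]
```

Call:
play_rows(
  series="-0.002 0.005 -0.003 0 0 0; -0.003 0.016 -0.004 0 0 0; -0.003 0.03 -0.004 0 0 0; -0.003 0.044 -0.004 0 0 0; -0.003 0.056 -0.004 0 0 0; -0.003 0.066 -0.004 0 0 0; -0.003 0.073 -0.004 0 0 0; -0.003 0.077 -0.004 0 0 0; -0.003 0.078 -0.004 0 0 0; -0.003 0.078 -0.004 0 0 0",
)

```text
t: 41.53
tool_pos: [0.4213, -0.168, 0.0427]
orientation: [0.706, 0.044, -0.044, -0.706]
ft_force: [-0.5, -0.8, -0.4]
grip_width: 0.0683
```

Run:
```python
from h import *
go(.422,-.168,.038,6.9)
```

```text
shift mm [ 0.7  4.7 -0.1] turn [0.   0.28 0.01] | at [ 421.3 -168.    42.7] w 68.3 F [-0.5 -0.8 -0.4] t 41.53
```

Call:
play_rows(
  series="0.0005 0.001 0 0 0 0; 0.0005 0.002 0 0 0.2 0; 0.0005 0.003 0 0 0.2 0; 0.0005 0.0035 0 0 0.2 0; 0.0005 0.004 0 0 0.2 0; 0.0005 0.0045 0 0 0.2 0; 0.0005 0.005 0 0 0.2 0; 0.0005 0.005 0 0 0.2 0; 0.0005 0.005 0 0 0.2 0; 0.0005 0.005 0 0 0.2 0",
)

```text
t: 42.37
tool_pos: [0.4217, -0.1678, 0.0381]
orientation: [0.706, 0.043, -0.043, -0.706]
ft_force: [-1.4, 1.4, 8.4]
grip_width: 0.0679
```

Call:
play_rows(
  series="0 0 0 0 0 0; 0 0 0 0 0 0; 0 0 0 0 0 0; 0 0 0 0 0 0; 0 0 0 0 0 0; 0 0 0 0 0 0; 0 0 0 0 0 0; 0 0 0 0 0 0; 0 0 0 0 0 0; 0 0 0 0 0 0",
)

```text
t: 43.2
tool_pos: [0.4217, -0.1678, 0.0381]
orientation: [0.706, 0.043, -0.043, -0.706]
ft_force: [-1.5, 1.5, 9.4]
grip_width: 0.0676
```

Contact at 9 N. I'll release and go up.

Call:
play_rows(
  series="0 -0.0005 0 0 0 0; 0 -0.0005 0 0 0 0; 0 -0.0005 0 0 0 0; 0 -0.0005 0 0 0 0; 0 -0.0005 0 0 0 0; 0 -0.0005 0 0 0 0; 0 -0.0005 0 0 0 0; 0 -0.0005 0 0 0 0; 0 -0.0005 0 0 0 0; 0 -0.0005 0 0 0 0",
  gripper=0,
)

```text
t: 44.03
tool_pos: [0.4216, -0.1678, 0.0381]
orientation: [-0.706, -0.043, 0.043, 0.706]
ft_force: [0.5, 1.2, -0.1]
grip_width: 0.092
```

Call:
play_rows(
  series="0 -0.008 0 0 0 0; 0 -0.025 0 0 0 0; 0 -0.055 0 0 0 0; 0 -0.095 0 0 0 0; 0 -0.135 0 0 0 0; 0 -0.175 0 0 0 0; 0 -0.21 0 0 0 0; 0 -0.235 0 0 0 0; 0 -0.245 0 0 0 0; 0 -0.25 0 0 0 0",
)

```text
t: 44.87
tool_pos: [0.4222, -0.168, 0.2901]
orientation: [0.706, 0.044, -0.042, -0.705]
ft_force: [0.4, 0.4, -1.1]
grip_width: 0.0919
```

Run:
```python
from h import *
d=grab('wrist','w11.png');hsv=cv2.cvtColor(d['frame'],cv2.COLOR_BGR2HSV);H,S,V=[hsv[...,i].astype(int) for i in range(3)]
pink=((H>155)&(S>150)&(V>100)).astype(np.uint8)
print('pink',rect(d,pink,.036,True)[0])
go(.53,.25,.30,-10)
```

```text
pink [ 421.  -168.4   66.1   99.5    7.3]
shift mm [158.1 -10.7 401.7] turn [ 0.04 16.98  0.11] | at [ 421.9 -167.9  289.4] w 92.0 F [ 0.8 -0.3 -0.1] t 44.92
```

View pics/w11.png

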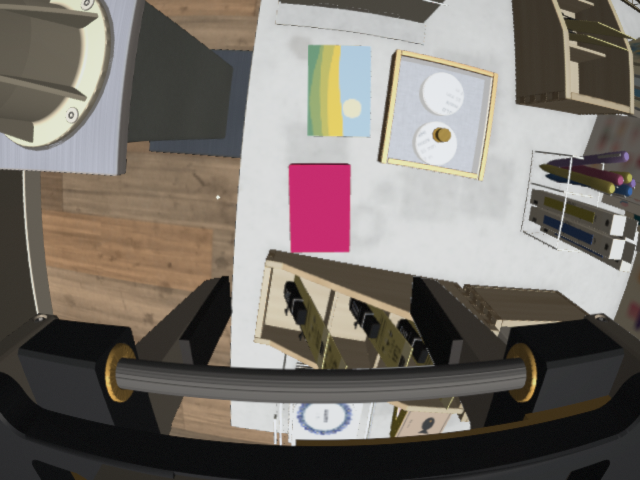

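The pink stack at (320,207) shows as a single rectangle. Next is the sleeve box.

Call:
play_rows(
  series="0.01 0 0.028 0 1 0; 0.024 -0.002 0.064 0 3 0; 0.038 -0.004 0.1 0 5 0; 0.052 -0.006 0.137 0 7 0; 0.066 -0.008 0.174 0 9 0; 0.08 -0.01 0.211 0 11 0; 0.094 -0.01 0.248 0 13 0; 0.108 -0.01 0.285 0 15 0; 0.122 -0.01 0.32 0 17 0; 0.136 -0.01 0.35 0 17 0",
)

```text
t: 45.75
tool_pos: [0.5131, 0.1983, 0.2956]
orientation: [0.705, -0.063, 0.061, -0.704]
ft_force: [0.5, -0.3, 0.1]
grip_width: 0.092
```

Call:
play_rows(
  series="0.01 0 0.025 0 0 0; 0.018 0 0.045 0 0 0; 0.02 0 0.05 0 0 0; 0.02 0 0.05 0 0 0; 0.02 0 0.05 0 0 0; 0.02 0 0.05 0 0 0; 0.02 0 0.05 0 0 0; 0.02 0 0.05 0 0 0; 0.02 0 0.05 0 0 0; 0.02 0 0.05 0 0 0",
)

```text
t: 46.58
tool_pos: [0.5425, 0.2414, 0.2984]
orientation: [-0.704, 0.062, -0.062, 0.704]
ft_force: [-0.2, 0.4, 0.2]
grip_width: 0.0915
```

Run:
```python
from h import *
d=grab('wrist','w12.png')
go(.53,.25,.30,-10)
```

```text
shift mm [-13.8  -1.7   6.1] turn [-0.01 -0.04  0.02] | at [542.5 241.6 298.4] w 91.7 F [-0.2  0.4 -0. ] t 46.63
```

View pics/w12.png

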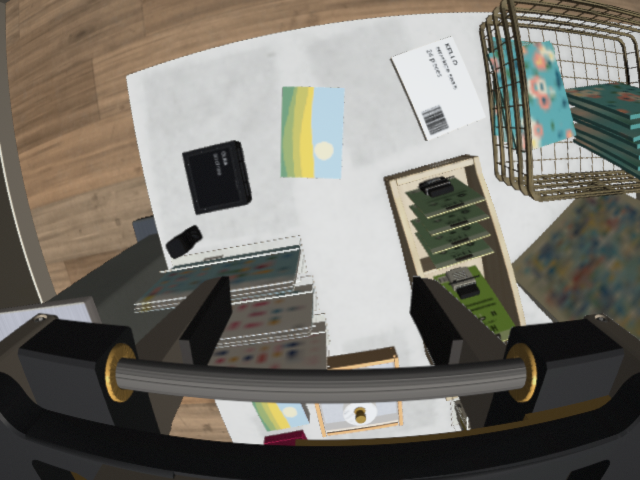

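Run:
```python
from h import *
d=load('wrist');hsv=cv2.cvtColor(d['frame'],cv2.COLOR_BGR2HSV);H,S,V=[hsv[...,i].astype(int) for i in range(3)]
sl=cv2.morphologyEx(box((S>30).astype(np.uint8),270,75,355,190),cv2.MORPH_CLOSE,np.ones((5,5)))
r=rect(d,sl,.025,True)[0];print('sleeve',r)
dark=(V<62).astype(np.uint8)
print('ink top',rect(d,box(dark,175,135,255,218),.04,True)[0])
go(r[0]/1000,r[1]/1000,.025,r[4])
cv2.imwrite('pics/c12.png',cv2.resize(d['frame'][120:270,130:330],None,fx=3.8,fy=3.8,interpolation=cv2.INTER_CUBIC))
# holder box nearest edges
print(onplane(d,[386,420],[178,280],.06,True).round(3))
```

```text
sleeve [546.6 327.   69.5 106.  -11.8]
ink top [431.9 297.8  69.7  72.9   0. ]
shift mm [-10.9 273.4  84.8] turn [-0.01  1.76  0.02] | at [542.5 241.6 298.4] w 91.7 F [-0.2  0.4 -0. ] t 46.63
[[0.617 0.265 0.06 ]
 [0.641 0.142 0.06 ]]
```

View pics/c12.png

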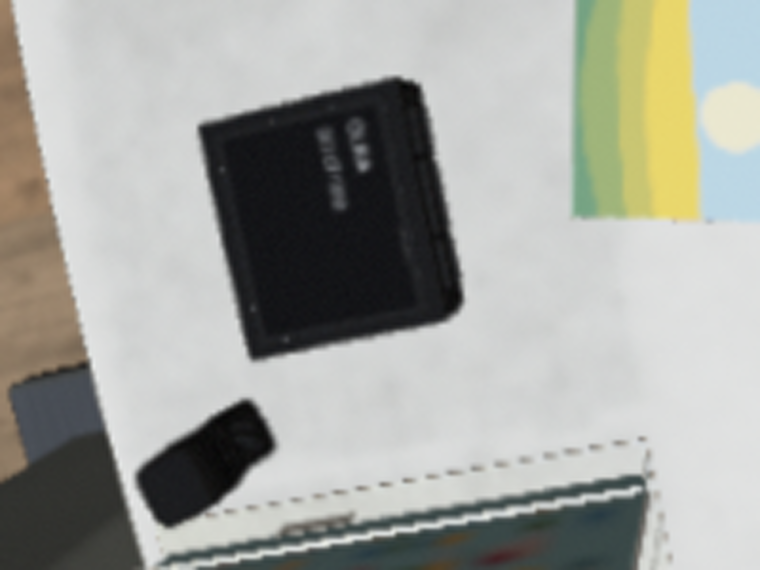

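Call:
play_rows(
  series="-0.003 0.015 0.02 0 0.5 0; -0.006 0.035 0.045 0 1 0; -0.009 0.06 0.07 0 1.5 0; -0.011 0.09 0.088 0 1.8 0; -0.011 0.125 0.095 0 1.8 0; -0.011 0.15 0.095 0 1.8 0; -0.011 0.168 0.095 0 1.8 0; -0.011 0.176 0.095 0 1.8 0; -0.011 0.178 0.095 0 1.8 0; -0.011 0.178 0.095 0 1.8 0",
)

```text
t: 47.47
tool_pos: [0.5484, 0.3373, 0.1203]
orientation: [0.703, -0.073, 0.073, -0.703]
ft_force: [0.4, -0.6, 0.9]
grip_width: 0.0922
```

Run:
```python
from h import *
a=np.radians(-11.8);zt=np.array([-np.sin(a),np.cos(a)])*.01
print(zt);go(.5466+zt[0],.327+zt[1],.026,-11.8)
```

```text
[0.00204496 0.00978867]
shift mm [ 0.4 94.3 -0.4] turn [ 0.   -0.03 -0.  ] | at [548.4 337.3 120.3] w 92.2 F [ 0.4 -0.6  0.9] t 47.47
```

Call:
play_rows(
  series="0 0.012 0 0 0 0; 0 0.027 0 0 0 0; 0 0.044 0 0 0 0; 0 0.059 0 0 0 0; 0 0.071 0 0 0 0; 0 0.081 0 0 0 0; 0 0.088 0 0 0 0; 0 0.092 0 0 0 0; 0 0.094 0 0 0 0; 0 0.094 0 0 0 0",
)

```text
t: 48.3
tool_pos: [0.5483, 0.3374, 0.026]
orientation: [-0.703, 0.073, -0.073, 0.703]
ft_force: [-0.6, 0.6, 0.0]
grip_width: 0.0919
```

Call:
play_rows(
  series="0 0 0 0 0 0; 0 0 0 0 0 0; 0 0 0 0 0 0; 0 0 0 0 0 0; 0 0 0 0 0 0; 0 0 0 0 0 0; 0 0 0 0 0 0; 0 0 0 0 0 0; 0 0 0 0 0 0; 0 0 0 0 0 0",
)

```text
t: 49.13
tool_pos: [0.5482, 0.3373, 0.0261]
orientation: [0.703, -0.073, 0.073, -0.703]
ft_force: [0.0, -0.0, -0.8]
grip_width: 0.092
```

Call:
play_rows(
  series="0 0 0 0 0 0; 0 0 0 0 0 0; 0 0 0 0 0 0; 0 0 0 0 0 0; 0 0 0 0 0 0; 0 0 0 0 0 0; 0 0 0 0 0 0; 0 0 0 0 0 0; 0 0 0 0 0 0; 0 0 0 0 0 0",
  gripper=1,
  force=30,
)

```text
t: 49.97
tool_pos: [0.5482, 0.3373, 0.0261]
orientation: [-0.703, 0.073, -0.073, 0.703]
ft_force: [-0.3, 0.6, -0.4]
grip_width: 0.0706
```

Run:
```python
from h import *
a=np.radians(6.4);zt=np.array([-np.sin(a),np.cos(a)])*.01
print(zt);go(.4263+zt[0],-.0343+zt[1],.226,6.4)
```

```text
[-0.00111469  0.00993768]
shift mm [ -46.3 -199.9 -379.2] turn [ -0.   -18.22   0.  ] | at [548.2 337.3  26.1] w 70.6 F [-0.3  0.6 -0.4] t 49.97
```

Call:
play_rows(
  series="0 -0.01 0 0 0 0; 0 -0.035 0 0 0 0; 0 -0.07 0 0 0 0; 0 -0.11 0 0 0 0; 0 -0.15 -0.005 0 0 0; -0.002 -0.185 -0.02 0 -1 0; -0.006 -0.205 -0.05 0 -3 0; -0.01 -0.215 -0.085 0 -5 0; -0.015 -0.22 -0.125 0 -7 0; -0.02 -0.22 -0.165 0 -9 0",
)

```text
t: 50.8
tool_pos: [0.4946, 0.179, 0.2483]
orientation: [-0.707, 0.015, -0.018, 0.707]
ft_force: [0.7, -0.6, -1.2]
grip_width: 0.0707
```

Run:
```python
from h import *
go(.4252,-.0244,.246,6.4)
```

```text
shift mm [ -59.9    1.9 -206.5] turn [-0.05 -9.06  0.18] | at [494.6 179.  248.3] w 70.7 F [ 0.7 -0.6 -1.2] t 50.8
```

Call:
play_rows(
  series="-0.01 0 -0.035 0 -2 0; -0.02 0 -0.07 0 -4 0; -0.031 0 -0.105 0 -6 0; -0.042 0 -0.14 0 -8 0; -0.051 0 -0.17 0 -9 0; -0.057 0 -0.195 0 -9 0; -0.06 0 -0.204 0 -9 0; -0.06 0 -0.2065 0 -9 0; -0.06 0 -0.2065 0 -9 0; -0.06 0 -0.2065 0 -9 0",
)

```text
t: 51.63
tool_pos: [0.4252, -0.0226, 0.2464]
orientation: [-0.706, -0.038, 0.038, 0.706]
ft_force: [0.2, -0.1, -0.3]
grip_width: 0.0706
```

Call:
play_rows(
  series="0 0 0 0 0 0; 0 0.01 0 0 0 0; 0 0.025 0 0 0 0; 0 0.05 0 0 0 0; 0 0.075 0 0 0 0; 0 0.095 0 0 0 0; 0 0.11 0 0 0 0; 0 0.115 0 0 0 0; 0 0.115 0 0 0 0; 0 0.115 0 0 0 0",
)

```text
t: 52.47
tool_pos: [0.4249, -0.023, 0.1311]
orientation: [-0.706, -0.038, 0.038, 0.706]
ft_force: [-0.0, 0.3, -0.2]
grip_width: 0.0706
```

Run:
```python
from h import *
d=grab('wrist','w13.png')
go(.4252,-.0244,.0511,6.4)
```

```text
shift mm [-0.3 80.5 -1.3] turn [ 0.01 -0.19  0.04] | at [425.3 -23.1 131.6] w 70.7 F [-0.1 -0.5 -0.4] t 52.52
```

View pics/w13.png

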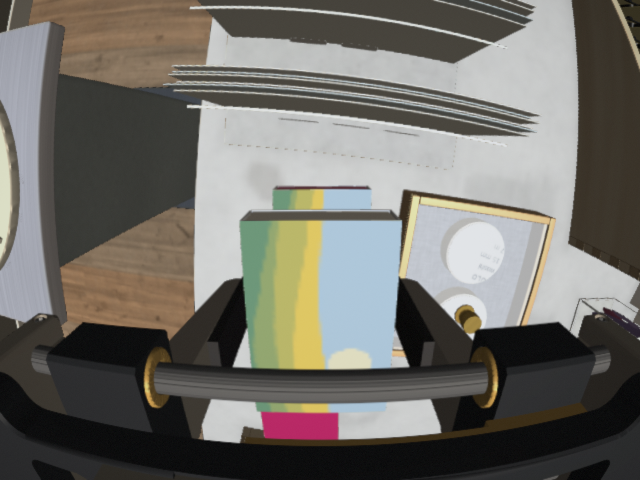

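Run:
```python
from h import *
d=load('wrist')
P=onplane(d,[273,370],[189,189],.025,True);Q=onplane(d,[240.5,400.5],[221,219],.1305,True)
print(P.round(4),Q.round(4)); print((Q.mean(0)-P.mean(0)).round(4), [np.degrees(np.arctan2(*(p[1]-p[0])[[1,0]])).round(1) for p in (P,Q)])
```

```text
[[0.3863 0.0148 0.025 ]
 [0.4542 0.0222 0.025 ]] [[0.3854 0.015  0.1305]
 [0.4535 0.0233 0.1305]]
[-0.0008  0.0006  0.1055] [np.float64(6.3), np.float64(7.0)]
```

The held box's far edge matches the stock's within 1 mm. Lowering.

Call:
play_rows(
  series="0 0.01 0 0 0 0; 0 0.023 0 0 0 0; 0 0.038 -0.001 0 0 0; 0 0.051 -0.001 0 0 0; 0 0.062 -0.001 0 0 0; 0 0.07 -0.001 0 0 0; 0 0.075 -0.001 0 0 0; 0 0.077 -0.001 0 0 0; 0 0.077 -0.001 0 0 0; 0 0.077 -0.001 0 0 0",
)

```text
t: 53.35
tool_pos: [0.4253, -0.0244, 0.0545]
orientation: [0.706, 0.038, -0.038, -0.706]
ft_force: [-0.2, -0.2, -0.9]
grip_width: 0.0703
```

Call:
play_rows(
  series="0 0.0005 0 0 0 0; 0 0.001 0 0 0 0; 0 0.0015 0 0 0 0; 0 0.002 0 0 0 0; 0 0.0025 0 0 0 0; 0 0.003 0 0 0 0; 0 0.003 0 0 0 0; 0 0.003 0 0 0 0; 0 0.003 0 0 0 0; 0 0.003 0 0 0 0",
)

```text
t: 54.18
tool_pos: [0.4249, -0.0244, 0.0519]
orientation: [-0.706, -0.038, 0.038, 0.706]
ft_force: [-4.3, 1.0, 16.8]
grip_width: 0.071
```

Call:
play_rows(
  series="0 -0.001 0 0 0 0; 0 -0.001 0 0 0 0; 0 -0.001 0 0 0 0; 0 -0.001 0 0 0 0; 0 -0.001 0 0 0 0; 0 -0.001 0 0 0 0; 0 -0.001 0 0 0 0; 0 -0.001 0 0 0 0; 0 -0.001 0 0 0 0; 0 -0.001 0 0 0 0",
)

```text
t: 55.02
tool_pos: [0.4248, -0.0243, 0.0521]
orientation: [-0.706, -0.038, 0.038, 0.706]
ft_force: [0.8, -0.5, -0.3]
grip_width: 0.0706
```

Call:
play_rows(
  series="0 0 0 0 0 0; 0 0 0 0 0 0; 0 0 0 0 0 0; 0 0 0 0 0 0; 0 0 0 0 0 0; 0 0 0 0 0 0; 0 0 0 0 0 0; 0 0 0 0 0 0; 0 0 0 0 0 0; 0 0 0 0 0 0",
  gripper=0.12,
)

```text
t: 55.85
tool_pos: [0.4249, -0.0243, 0.0521]
orientation: [-0.706, -0.038, 0.038, 0.706]
ft_force: [-0.3, 0.0, 0.6]
grip_width: 0.0808
```

Call:
play_rows(
  series="0 -0.006 0 0 0 0; 0 -0.018 0 0 0 0; 0 -0.035 0 0 0 0; 0 -0.06 0 0 0 0; 0 -0.095 0 0 0 0; 0 -0.135 0 0 0 0; 0 -0.175 0 0 0 0; 0 -0.205 -0.01 0 0 0; 0 -0.22 -0.03 0 0 0; 0 -0.23 -0.06 0 0 0",
)

```text
t: 56.68
tool_pos: [0.432, -0.0837, 0.2854]
orientation: [0.706, 0.04, -0.037, -0.706]
ft_force: [1.5, -0.5, -0.1]
grip_width: 0.081
```

Call:
play_rows(
  series="0 0 -0.02 0 0 0; 0 0 -0.02 0 0 0; 0 0 -0.02 0 0 0; 0 0 -0.02 0 0 0; 0 0 -0.02 0 0 0; 0 0 -0.02 0 0 0; 0 0 -0.02 0 0 0; 0 0 -0.02 0 0 0; 0 0 -0.02 0 0 0; 0 0 -0.02 0 0 0",
)

```text
t: 57.52
tool_pos: [0.4334, -0.1037, 0.282]
orientation: [-0.706, -0.038, 0.038, 0.706]
ft_force: [-0.5, -0.1, -0.5]
grip_width: 0.0808
```

Run:
```python
from h import *
d=grab('wrist','w14.png');hsv=cv2.cvtColor(d['frame'],cv2.COLOR_BGR2HSV);H,S,V=[hsv[...,i].astype(int) for i in range(3)]
grab('scene','s14.png');grab('top','t14.png')
go(.30,-.30,.30,0)
```

```text
shift mm [-153.8  -17.9 -180.6] turn [-0.    6.18 -0.  ] | at [ 433.5 -103.9  282.1] w 81.0 F [ 0.8 -0.3  0. ] t 57.67
```

View pics/w14.png

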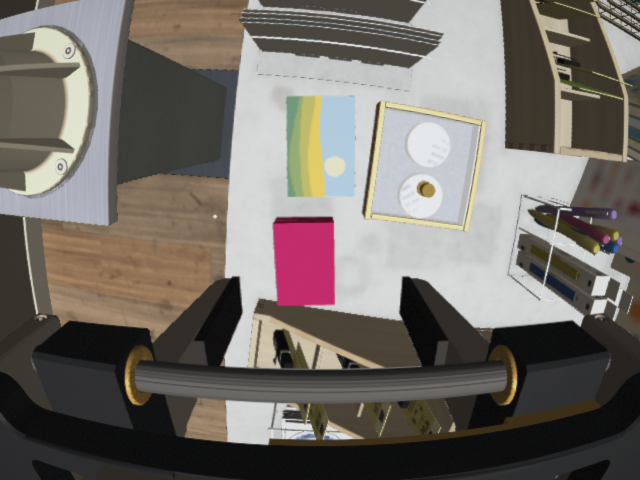

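View pics/s14.png

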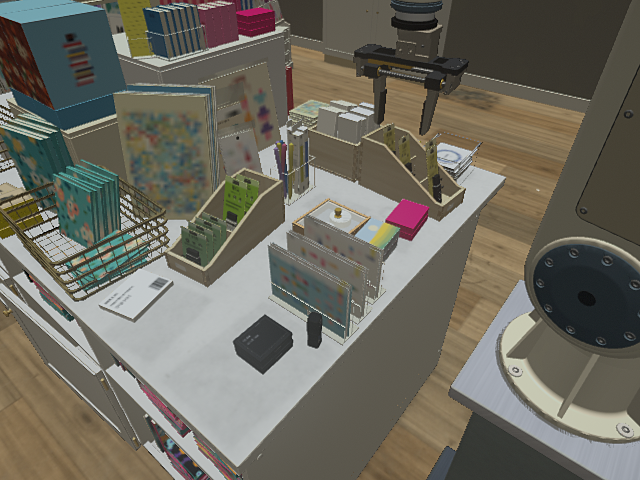

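All stacks look good. I'll draw the arm back so the top camera can make a final check of the cover and stacks against the first picture.

Call:
play_rows(
  series="-0.01 0 -0.02 0 0 0; -0.028 0 -0.05 0 0 0; -0.046 0 -0.085 0 0 0; -0.064 0 -0.12 0 0 0; -0.082 0 -0.155 0 0 0; -0.1 0 -0.19 0 0 0; -0.115 0 -0.225 0 0 0; -0.125 0 -0.26 0 0 0; -0.13 0 -0.285 0 0 0; -0.13 0 -0.3 0 0 0",
)

```text
t: 58.5
tool_pos: [0.3355, -0.4189, 0.282]
orientation: [0.706, 0.037, -0.037, -0.706]
ft_force: [-0.3, 0.1, -0.0]
grip_width: 0.081
```

Call:
play_rows(
  series="0 0 0 0 0 0; 0 0 0 0 0 0; 0 0 0 0 0 0; 0 0 0 0 0 0; 0 0 0 0 0 0; 0 0 0 0 0 0; 0 0 0 0 0 0; 0 0 0 0 0 0; 0 0 0 0 0 0; 0 0 0 0 0 0",
)

```text
t: 59.33
tool_pos: [0.3365, -0.4161, 0.2821]
orientation: [0.706, 0.038, -0.038, -0.706]
ft_force: [-1.0, -0.3, 0.3]
grip_width: 0.081
```

Run:
```python
from h import *
d=grab('top','t15.png');a=cv2.imread('pics/top0.png')
hsv=cv2.cvtColor(d['frame'],cv2.COLOR_BGR2HSV);H,S,V=[hsv[...,i].astype(int) for i in range(3)]
pink=((H>155)&(S>150)&(V>100)).astype(np.uint8);dark=(V<62).astype(np.uint8)
print('pink',rect(d,box(pink,410,230,500,300),.036)[0],'ink',rect(d,box(dark,170,225,226,290),.040)[0])
def st(fr):
    v=cv2.cvtColor(fr,cv2.COLOR_BGR2HSV)[...,2];return rect(d,box((v<62).astype(np.uint8),220,280,248,305),.068)[0]
print('stamp before/after',st(a),st(d['frame']))
for fr in (a,d['frame']):
    h=cv2.cvtColor(fr,cv2.COLOR_BGR2HSV);m=box(((h[...,0]<30)&(h[...,1]>90)).astype(np.uint8),392,190,415,215);v,u=np.nonzero(m);print('knob px',u.mean(),v.mean(),len(u))
cr=lambda f:cv2.resize(f[170:310,340:500],None,fx=2.4,fy=2.4,interpolation=cv2.INTER_CUBIC)
cr2=lambda f:cv2.resize(f[170:310,140:300],None,fx=2.4,fy=2.4,interpolation=cv2.INTER_CUBIC)
f=d['frame'];cv2.imwrite('pics/c15.png',np.vstack([np.hstack([cr(a),cr(f)]),np.hstack([cr2(a),cr2(f)])])[:600])
W=cloud(d)
for u,v in [(200,263),(382,268),(456,272)]: print(W[v,u].round(3))
```

```text
pink [ 421.  -169.8   67.6   98.8    7.5] ink [425.7 293.   68.1  80.4   1.1]
stamp before/after [369.9 225.1  25.9  26.2  16.7] [369.9 225.1  25.9  26.2  16.7]
knob px 401.60869565217394 201.43478260869566 69
knob px 400.5820895522388 201.44776119402985 67
[0.425 0.291 0.04 ]
[ 0.422 -0.031  0.051]
[ 0.419 -0.166  0.037]
```

View pics/c15.png

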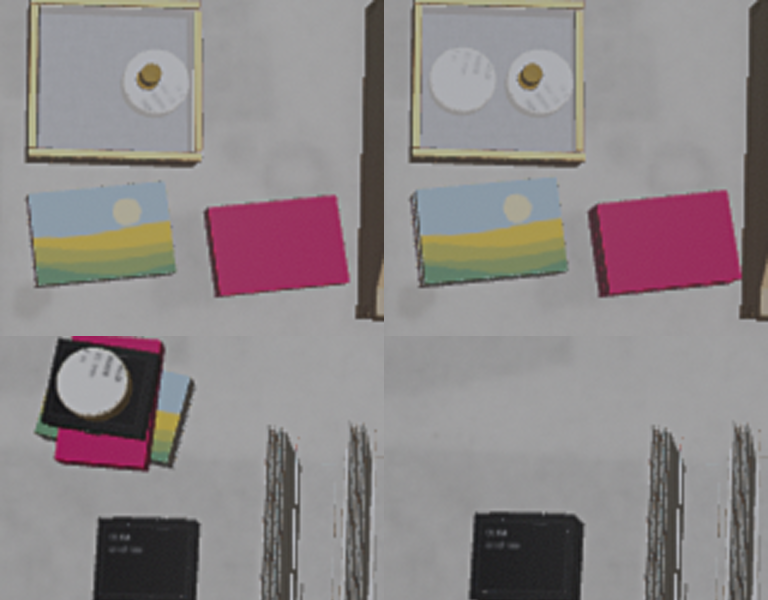

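The final top view agrees with the plan. The stack tops read 40, 51 and 37 mm, the stamp is unchanged, and the cover is shut at its stop.

```bash
python3 -c "
from cell import *
print(sign_off())"
```

```text
the job is handed in; nothing more can be done
None
```

The pile is sorted and the job was handed in at about 59 s of the 141 s allowed.

I drew back the cover, laid the tape flat beside the fixed roll, and slid the cover shut against its stop. Then I put the ink pad, the pink carton and the sleeve box each on its match.

**Stacks:** The final top-camera depths read 40 mm (ink), 37 mm (pink) and 51 mm (sleeve), against 40, 36 and 50 mm expected. The pink stack measured within about 1 mm and 1° of where the stock lay. The sleeve box's far edge matched the stock's within about 1 mm just before I lowered it. The ink stack looks square, but its centre came out 1–2 mm different between the top and wrist cameras, which is within calibration error.

**Ink pad release:** I felt no clear contact force when lowering it, so it may have settled by up to about a millimetre.

**Cover:** The knob now sits about 1 px (2 mm) further towards shut than in the first picture. Closing met its stop at about 22 N.

**Stamp:** It measured the same before and after, to within the camera's resolution.

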